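# Bring a loaded tray over the lip of its dock

## Robot

A 6-joint arm with a two-finger parallel gripper is mounted at the origin on a cart in front of the work surface, level with it; the furniture and walls round the work are solid. World frame = base frame: x ahead of the robot, y to its left, z up, the work surface at z = 0. Lengths are in mm, angles in rad, forces in N, time in s.
With the tool pointing down it reaches from about 400 to 925 mm from the base axis. Payload 12.5 kg.
Tool frame: the origin (TCP) lies between the finger pads; the fingertips stand 11 mm ahead of it and the grasp point (between the pads) lies 8 mm behind it; y points along the fingers, x is the direction in which the jaws open and shut, and the axes are right-handed (so a half turn about y gives the same grasp; the last joint's range is limited). The gripper opens to 95 mm and grips with 3 to 60 N. Pads are 20 mm wide; open, the fingers measure 119 mm over their backs; the gripper's body (75 mm by 180 mm) begins 59 mm behind the grasp point.
Start: joints at [1.135, 0.491, 1.559, -0, 1.092, -0.106], TCP at [202.392, 591.34, 225.661] pointing down, gripper open.
Joint ranges: [-3.1, 3.1], [-0.84, 2.19], [0.05, 2.79], [-1.13, 4.28], [0.06, 2.93], [-2.69, 2.69]. Speed limits (rad/s): [2.22, 2.22, 2.79, 3.14, 3.14, 3.14].

## Interface

Orientations are given as [roll, pitch, yaw] about the fixed x, y, z axes, in that order (R = Rz(yaw) Ry(pitch) Rx(roll)).
In Python, from cell import env gives the robot as it stands.
- The arm moves only by the tool jog_arm, never from a script. Its argument "series" is a list of rows, each an object of numbers: "dx", "dy", "dz": the shift along the world's x, y, z in m; "rx", "ry", "rz": the turn, a rotation vector about the world's x, y, z in degrees; "gripper": the opening, from 0 (shut) to 1 (fully open). A call has 1 to 12 rows; each row shifts and turns the commanded pose from where the row before left it; what a row does not reach is not made up. A row lasts 1/10 s, in which the tool goes at most 50 mm and 8.59 degrees, less where a joint would pass 70% of its speed; a pose out of reach is approached as far as the arm can. A call is refused whole if a number of a shift passes 0.05 or a number of a turn 8.59, either way. A call with a gripper value outside its range is refused whole. The fingers move at their own pace and stop on an object; the grip force is fixed at half the most. Time passes only in rows, so rows that do not move let the fingers close. It gives the time, the measured TCP pose, the force and the opening at its end, in the units of the state.
- env.state(): the state, without advancing time (a new reading comes with each control period).
- env.read_camera(name): name is "scene" or "top" or "wrist"; returns the picture (400x640x3 uint8, red, green, blue); there is no depth.
- env.camera_info(name): a dict with "camera_matrix" (3x3 intrinsics, pixels), "R" (3x3) and "t" (3): a world point X has camera coordinates R X + t; the wrist camera has in their place "mount" (4x4, takes a point from camera to tool coordinates, whose origin is the TCP and whose axes are the tool frame's). Camera axes: x right, y down, z forward; pixel columns grow to the right and rows downward; lengths in mm; the calibration is good to about 2 mm. A picture is of the moment at which its call begins: read the wrist's pose just before it. camera_info takes no time and is no camera call.
- env.job_done(): hands the job in, once; it reports no verdict.
The state is a dict: "t": time; "joints": joint angles; "qvel": joint speeds; "tau": joint torques, N m; "eef_pos": TCP position; "tcp_rot": TCP orientation; "ft_force": force on the tool from outside, world axes, zero at the start; "moment": the same for the moment, N m; "opening": opening from 0.0 (shut) to 1.0 (fully open).
Only numpy, scipy, OpenCV 4.12 (cv2) and the standard library are available. Lean on these libraries where they do the work, as an engineer would, in place of code of your own. Each camera call takes 0.05 s, during which the arm holds its last target.

## Task

Dock the tray of brackets: tip its front end up by the bar handle and bring it over the dock's raised lip, always leaving the tray's rear end down on its support, then push the tray from behind along the rails until all of it lies flat on the deck behind the lip and it has gently pressed the plunger on the stop plate about half-way in, never nearly to the bottom. Do not tip the tray steeply, keep the three brackets in it, leave the things lying around where they are, and let go.

Things in the scene. Friction and masses are not known exactly. Their poses are not given: they have to be found in the camera images.
- tray: Open steel tray with three loose brackets, about 0.65 kg in all (varies by a third): 90 (its x) x 130 (its y) x 36 mm high, walls and floor 3 mm, smooth flat underside. Origin: centre of the underside. Its +y end, towards the dock, is the FRONT and carries an upright bar handle; the rear wall (-y) is plain.
- tray_handle (a point): Middle of the tray's bar handle: a round bar 10 mm thick, 78 mm long along the tray's x, its centre 62.5 mm above the tray's underside and 5 mm behind the front end; 21 mm of open space between it and the rim below. Thin posts carry it 36 mm to each side. Its axes are the tray's.
- tray_front (a point): Middle of the lower front edge of the tray (65 mm ahead of its origin, on the underside).
- tray_rear (a point): Middle of the lower rear edge of the tray (65 mm behind its origin, on the underside).
- dock: Tray dock fixed to the table, 124 x 233 mm. Origin: on the table, at the middle of the outer face of its entry lip; +y runs into the dock, x across. The lip is 10 mm high and 12 mm deep (y 0 to 12 mm). Side rails 26 mm high leave 102 mm between them (y 0 to 180 mm) and flare out to about 125 mm at y = -28 mm.
- dock_deck (a point): Point in the middle of the dock's deck, on its surface, 100 mm into the dock from its origin. The deck is a flat plate 4 mm high that runs from the lip (y = 12 mm) to y = 233 mm. Its axes are the dock's.
- plunger (a joint): How far (m) the plunger is pressed in: 0 out, 0.010 bottom. A 16 mm steel pin, 22 mm above the table, pointing at the entry from the 80 mm high stop plate at the dock's far end. Its tip stands 153 to 173 mm into the dock (not measured: find it by feel). It yields at 7 N, takes 1 N more per mm (12 N half-way) and stays where left. Sliding the tray alone takes about 2 to 6 N.
- bracket_6: Load in the tray: an L bracket 22x34x28 mm, lying loose in it. Origin: centre of its underside.
- bracket_7: Load in the tray: a U bracket 26x36x22 mm, lying loose in it. Origin: centre of its underside.
- bracket_8: Load in the tray: an L bracket 22x34x28 mm, lying loose in it. Origin: centre of its underside.
- spanner_13: Bystander. A spanner 28x192x10 mm, lying beyond the tray. Origin: centre of its underside.
- go_gauge: Bystander. A flat gauge plate 36x110x8 mm, lying near the table's front edge. Origin: centre of its underside.
- flange_0: Bystander. A turned flange ring of 60 mm diameter, 14 mm high, on the left. Origin: centre of its underside.
- bracket_0: Bystander. A lone L bracket 22x34x28 mm on the table, on the right. Origin: centre of its underside.
- parts_dish: Bystander. A round steel dish of 95 mm diameter, 28 mm high, with nuts, on the right. Origin: centre of its underside.
- locating_pin_0: Bystander. A standing pin, 21 mm across, 42 mm high, on the left. Origin: centre of its underside.
There are look-alikes about, which are no part of the job. What is shaped like the bracket_6 but blue is not meant.

How it is judged (in metres and radians):
On the way, in this order (a step that is already met when the one before it is completed fails the run):
1. the tray's front edge has come over the lip while its rear end is still outside (y of tray_front in the frame of dock above 0.016 m and y of tray_rear in the frame of dock below -0.02 m), for 0.2 s.
2. the whole tray lies flat on the deck behind the lip (y of tray_rear in the frame of dock above 0.0125 m and height (world z) of each of tray_rear, tray_front below 0.0075 m), for 0.2 s.
At the end, for the whole second after the job is handed in: The tray lies still and flat on the deck (both lower end edges less than 7.5 mm above the table, the deck being 4 mm high), its rear edge behind the lip, within 0.08 rad of the dock's direction, the plunger pressed in by 2 to 8 mm of its 10 mm, and the three brackets still in the tray (all of step 2 and value of joint plunger between 0.002 and 0.008 m and angle between the y axis of tray and the y axis of dock, either way round below 0.08 rad and linear speed of tray below 0.01 m/s and horizontal distance between each of bracket_6, bracket_7, bracket_8 and tray below 0.075 m and z of each of bracket_6, bracket_7, bracket_8 in the frame of tray below 0.04 m); the robot touches nothing.
It fails at once if the tray's rear end is picked up (more than 25 mm above the table) (height (world z) of tray_rear above 0.025 m).
It fails at once if the tray is tipped by more than 20 degrees (angle between tray's own z axis and vertical above 0.35 rad).
It fails at once if the plunger is pressed nearly to the bottom (more than 8.5 mm, about 15.5 N) (value of joint plunger above 0.0085 m).
It fails at once if one of the things lying around (spanner, gauge plate, flange ring, L bracket on the table, dish, pin) is moved by more than 20 mm (distance of any of spanner_13, go_gauge, flange_0, bracket_0, parts_dish, locating_pin_0 from where it was at the start of the episode above 0.02 m).
It also fails if it takes over 72 s, if anything falls off the work surface, if the arm or the gripper's body presses on something with over 40 N, if the wrist force passes 120 N, or if a joint passes its speed limit or range.

## Working session

There is one attempt and no reset: what is moved stays moved. The work goes in short steps, Python scripts to look and compute and a tool call to move; the robot and the scene stay as the last step left them, time stands still between calls to the robot, and variables do not carry over. Pictures are saved under pics/ and viewed, and the job is handed in when it is done.

Besides the shell and the picture viewer there is one more tool, called after "Emit:" in YAML: its name, and indented under it one key for each argument. jog_arm: Moves the arm, as the interface text tells. Its arguments: {"type":"object","properties":{"series":{"type":"array"}},"required":["series"]}

```bash
ls; mkdir -p pics; python3 - <<'E'
from cell import env
import cv2,numpy as np
np.set_printoptions(precision=3,suppress=True)
s=env.state();print(s)
for n in ["scene","top","wrist"]:
    im=env.read_camera(n);cv2.imwrite(f"pics/{n}0.png",im[:,:,::-1])
    print(n,env.camera_info(n))
E
```

```text
pics
{'t': 0.0, 'joints': array([ 1.135,  0.492,  1.559, -0.   ,  1.092, -0.106]), 'qvel': array([ 0.001, -0.001,  0.   , -0.001, -0.   , -0.   ]), 'tau': array([  0.002, -61.265, -25.817,   0.069,   0.048,  -0.   ]), 'eef_pos': array([202.294, 591.092, 225.055]), 'tcp_rot': array([-1.571,  0.001,  1.241]), 'ft_force': array([ 1.058, -0.055,  0.721]), 'moment': array([ 0.016, -0.009,  0.079]), 'opening': 0.999104959763885}
scene {'camera_matrix': array([[506.879,   0.   , 316.105],
       [  0.   , 506.879, 205.373],
       [  0.   ,   0.   ,   1.   ]]), 'R': array([[ 0.709, -0.705, -0.004],
       [-0.532, -0.531, -0.659],
       [ 0.463,  0.469, -0.752]]), 't': array([-398.217,  344.114, 1110.644])}
top {'camera_matrix': array([[458.147,   0.   , 309.656],
       [  0.   , 458.147, 199.583],
       [  0.   ,   0.   ,   1.   ]]), 'R': array([[ 0.028, -1.   , -0.002],
       [-0.999, -0.028, -0.038],
       [ 0.038,  0.003, -0.999]]), 't': array([ -31.915,  534.   , 1277.942])}
wrist {'camera_matrix': array([[326.209,   0.   , 320.08 ],
       [  0.   , 326.209, 199.703],
       [  0.   ,   0.   ,   1.   ]]), 'mount': array([[   1.   ,   -0.001,   -0.001,   -0.283],
       [   0.   ,   -0.296,    0.955, -158.314],
       [  -0.001,   -0.955,   -0.296,   84.455],
       [   0.   ,    0.   ,    0.   ,    1.   ]])}
```

View pics/scene0.png

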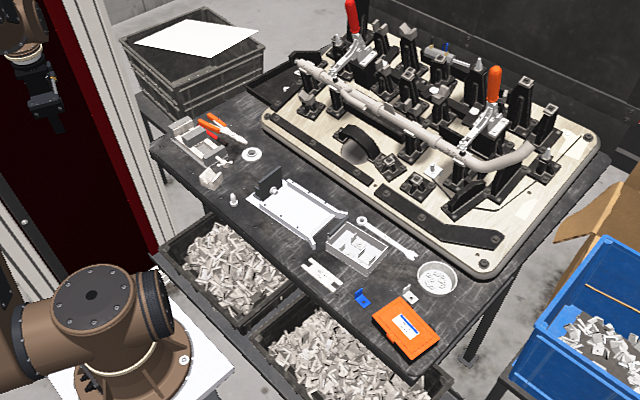

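View pics/top0.png

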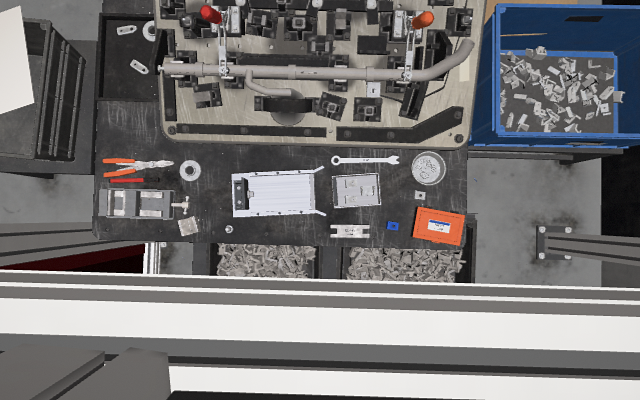

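View pics/wrist0.png

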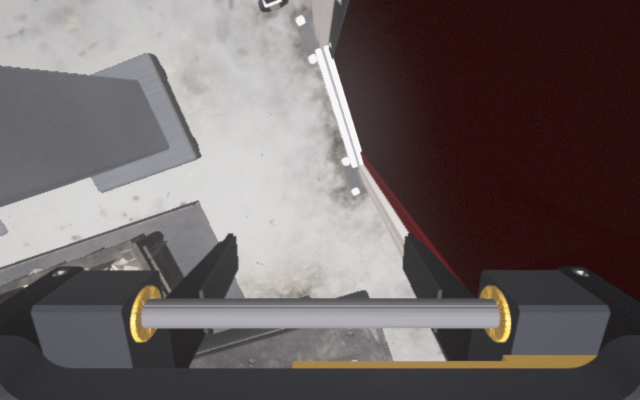

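```bash
cat > h.py <<'E'
from cell import env
import cv2,numpy as np
np.set_printoptions(precision=2,suppress=True)
from scipy.spatial.transform import Rotation as Ro
def ray(n,px,z,st=None):
    """pixels -> world points on plane z"""
    ci=env.camera_info(n);K=ci["camera_matrix"]
    px=np.atleast_2d(np.array(px,float))
    d=np.c_[px,np.ones(len(px))]@np.linalg.inv(K).T
    if n=="wrist":
        T=np.eye(4);T[:3,:3]=Ro.from_euler('xyz',st["tcp_rot"]).as_matrix();T[:3,3]=st["eef_pos"]
        M=T@ci["mount"];o=M[:3,3];D=d@M[:3,:3].T
    else:
        R=ci["R"];o=-R.T@ci["t"];D=d@R
    z=np.broadcast_to(z,len(px))
    return o+D*((z-o[2])/D[:,2])[:,None]
def proj(n,P,st=None):
    ci=env.camera_info(n);K=ci["camera_matrix"];P=np.atleast_2d(np.array(P,float))
    if n=="wrist":
        T=np.eye(4);T[:3,:3]=Ro.from_euler('xyz',st["tcp_rot"]).as_matrix();T[:3,3]=st["eef_pos"]
        M=np.linalg.inv(T@ci["mount"]);c=P@M[:3,:3].T+M[:3,3]
    else: c=P@ci["R"].T+ci["t"]
    c=c@K.T
    return c[:,:2]/c[:,2:]
def crop(im,x0,y0,x1,y1,k,name):
    c=cv2.resize(im[y0:y1,x0:x1],None,fx=k,fy=k,interpolation=cv2.INTER_CUBIC)
    for x in range((x0//10+1)*10,x1,10): cv2.line(c,((x-x0)*k,0),((x-x0)*k,6 if x%50 else 14),(0,255,0),1)
    for y in range((y0//10+1)*10,y1,10): cv2.line(c,(0,(y-y0)*k),(6 if y%50 else 14,(y-y0)*k),(0,255,0),1)
    cv2.imwrite(name,c)
E
python3 - <<'E'
from h import *
im=cv2.imread("pics/top0.png");crop(im,220,140,410,245,4,"pics/topc.png")
im=cv2.imread("pics/scene0.png");crop(im,220,150,420,300,4,"pics/scenec.png")
E
```

```text
(no output)
```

View pics/topc.png

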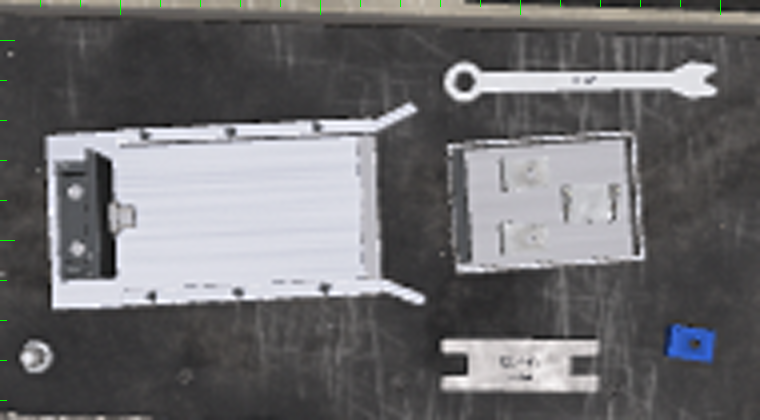

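View pics/scenec.png

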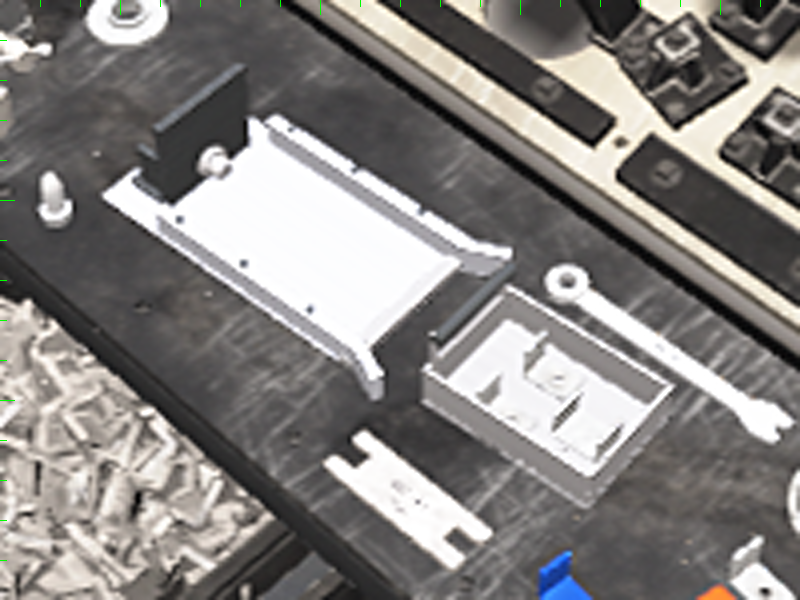

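```bash
python3 - <<'E'
from h import *
f=lambda L:[(220+(x+.5)/4-.5,140+(y+.5)/4-.5) for x,y in L]
r=ray("top",f([(635,132),(643,258),(458,271),(447,145)]),36);print("tray rim RL,RR,FR,FL\n",r)
print(r.mean(0), np.degrees(np.arctan2(*(r[3]+r[2]-r[0]-r[1])[[0,1]])), [np.linalg.norm(r[i]-r[i-1]) for i in range(4)])
h=ray("top",f([(455,148),(464,264)]),62.5);print("handle",h,h.mean(0))
d=ray("top",f([(47,137),(54,307)]),4);print("dock far",d,d.mean(0))
l=ray("top",f([(375,137),(381,283)]),10);print("lip",l,l.mean(0))
e=ray("top",f([(375,123),(381,292)]),26);print("rail ends",e,e.mean(0))
v=e.mean(0)-d.mean(0);print(np.degrees(np.arctan2(v[0],-v[1])),np.linalg.norm(v[:2]))
E
```

```text
tray rim RL,RR,FR,FL
 [[ 613.48 -204.48   36.  ]
 [ 526.67 -211.94   36.  ]
 [ 514.13  -84.89   36.  ]
 [ 600.85  -75.03   36.  ]]
[ 563.78 -144.08   36.  ] -5.602611397929104 [np.float64(130.06877962830657), np.float64(87.13849464456541), np.float64(127.66467308708815), np.float64(87.28093212926672)]
handle [[596.55 -79.35  62.5 ]
 [518.36 -87.46  62.5 ]] [557.45 -83.41  62.5 ]
dock far [[601.53 206.85   4.  ]
 [481.44 197.72   4.  ]] [541.48 202.28   4.  ]
lip [[607.46 -25.29  10.  ]
 [504.78 -32.37  10.  ]] [556.12 -28.83  10.  ]
rail ends [[615.71 -24.96  26.  ]
 [498.3  -32.4   26.  ]] [557.01 -28.68  26.  ]
3.844527571520491 231.49048170802024
```

Emit:
jog_arm:
  series:
    - {"dx":0.018,"dy":-0.034,"rz":1.3}
    - {"dx":0.018,"dy":-0.034,"rz":1.3}
    - {"dx":0.018,"dy":-0.034,"rz":1.3}
    - {"dx":0.018,"dy":-0.034,"rz":1.3}
    - {"dx":0.018,"dy":-0.034,"rz":1.3}
    - {"dx":0.018,"dy":-0.034,"rz":1.3}
    - {"dx":0.018,"dy":-0.034,"rz":1.3}
    - {"dx":0.018,"dy":-0.034,"rz":1.3}
    - {"dx":0.018,"dy":-0.034,"rz":1.3}
    - {"dx":0.018,"dy":-0.034,"rz":1.3}

```text
$.series[0]: bad value
```

Emit:
jog_arm:
  series:
    - {"dx":0.018,"dy":-0.034,"rz":1.3}
    - {"dx":0.018,"dy":-0.034,"rz":1.3}
    - {"dx":0.018,"dy":-0.034,"rz":1.3}
    - {"dx":0.018,"dy":-0.034,"rz":1.3}
    - {"dx":0.018,"dy":-0.034,"rz":1.3}
    - {"dx":0.018,"dy":-0.034,"rz":1.3}
    - {"dx":0.018,"dy":-0.034,"rz":1.3}
    - {"dx":0.018,"dy":-0.034,"rz":1.3}
    - {"dx":0.018,"dy":-0.034,"rz":1.1}
    - {"dx":0.013,"dy":-0.028}
    - {}

```text
$.series[0]: bad value
```

```bash
python3 - <<'E'
from h import *
s=env.state();print(s["t"],s["eef_pos"],np.degrees(s["tcp_rot"]),s["ft_force"],s["opening"],s["joints"])
im=env.read_camera("wrist")[:,:,::-1];cv2.imwrite("pics/w1.png",im)
np.save("s1.npy",np.r_[s["eef_pos"],s["tcp_rot"]])
E
```

```text
0.15 [202.31 591.17 225.22] [-89.99   0.05  71.1 ] [0.12 0.64 0.11] 0.9981662904711638 [ 1.14  0.49  1.56  0.    1.09 -0.11]
```

View pics/w1.png

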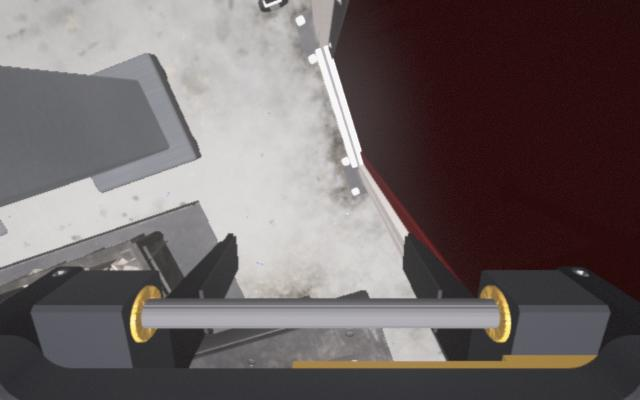

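Both calls were refused, so nothing moved and the picture is the same as at the start. I'll retry with every key given in each row.

Emit:
jog_arm:
  series:
    - {"dx":0.018,"dy":-0.034,"dz":0,"rx":0,"ry":0,"rz":1.3,"gripper":1}

```text
t: 0.3
eef_pos: [219.4, 559.0, 225.0]
tcp_rot: [-1.57, -0.001, 1.266]
ft_force: [0.8, 0.3, 0.2]
opening: 0.998
```

Emit:
jog_arm:
  series:
    - {"dx":0.018,"dy":-0.034,"dz":0,"rx":0,"ry":0,"rz":1.3,"gripper":1}
    - {"dx":0.018,"dy":-0.034,"dz":0,"rx":0,"ry":0,"rz":1.3,"gripper":1}
    - {"dx":0.018,"dy":-0.034,"dz":0,"rx":0,"ry":0,"rz":1.3,"gripper":1}
    - {"dx":0.018,"dy":-0.034,"dz":0,"rx":0,"ry":0,"rz":1.3,"gripper":1}
    - {"dx":0.018,"dy":-0.034,"dz":0,"rx":0,"ry":0,"rz":1.3,"gripper":1}
    - {"dx":0.018,"dy":-0.034,"dz":0,"rx":0,"ry":0,"rz":1.3,"gripper":1}
    - {"dx":0.018,"dy":-0.034,"dz":0,"rx":0,"ry":0,"rz":1.3,"gripper":1}
    - {"dx":0.018,"dy":-0.034,"dz":0,"rx":0,"ry":0,"rz":1.3,"gripper":1}
    - {"dx":0.018,"dy":-0.034,"dz":0,"rx":0,"ry":0,"rz":1.3,"gripper":1}
    - {"dx":0.018,"dy":-0.034,"dz":0,"rx":0,"ry":0,"rz":1.3,"gripper":1}

```text
t: 1.3
eef_pos: [400.9, 215.9, 225.8]
tcp_rot: [-1.571, -0.0, 1.492]
ft_force: [0.9, 0.2, 0.5]
opening: 0.999
```

Emit:
jog_arm:
  series:
    - {"dx":0.018,"dy":-0.034,"dz":0,"rx":0,"ry":0,"rz":1.3,"gripper":1}
    - {"dx":0.018,"dy":-0.034,"dz":0,"rx":0,"ry":0,"rz":1.3,"gripper":1}
    - {"dx":0.018,"dy":-0.034,"dz":0,"rx":0,"ry":0,"rz":1.3,"gripper":1}
    - {"dx":0.018,"dy":-0.034,"dz":0,"rx":0,"ry":0,"rz":1.3,"gripper":1}
    - {"dx":0.018,"dy":-0.034,"dz":0,"rx":0,"ry":0,"rz":1.3,"gripper":1}
    - {"dx":0.018,"dy":-0.034,"dz":0,"rx":0,"ry":0,"rz":1.3,"gripper":1}
    - {"dx":0.018,"dy":-0.034,"dz":0,"rx":0,"ry":0,"rz":1.3,"gripper":1}
    - {"dx":0.018,"dy":-0.034,"dz":0,"rx":0,"ry":0,"rz":1.1,"gripper":1}
    - {"dx":0.013,"dy":-0.028,"dz":0,"rx":0,"ry":0,"rz":0,"gripper":1}
    - {"dx":0,"dy":0,"dz":0,"rx":0,"ry":0,"rz":0,"gripper":1}

```text
t: 2.3
eef_pos: [558.5, -85.6, 225.2]
tcp_rot: [-1.571, 0.0, 1.666]
ft_force: [0.1, 0.6, 0.4]
opening: 1.004
```

```bash
python3 - <<'E'
from h import *
s=env.state();print(s["t"],s["eef_pos"],np.degrees(s["tcp_rot"]),s["ft_force"],s["opening"],s["joints"])
im=env.read_camera("wrist")[:,:,::-1];cv2.imwrite("pics/w1.png",im)
np.save("s1.npy",np.r_[s["eef_pos"],s["tcp_rot"]])
E
```

```text
2.3 [558.49 -85.61 225.15] [-90.01   0.02  95.44] [0.15 0.62 0.42] 1.003609235619779 [-0.27  0.41  1.71 -0.    1.03 -1.93]
```

View pics/w1.png

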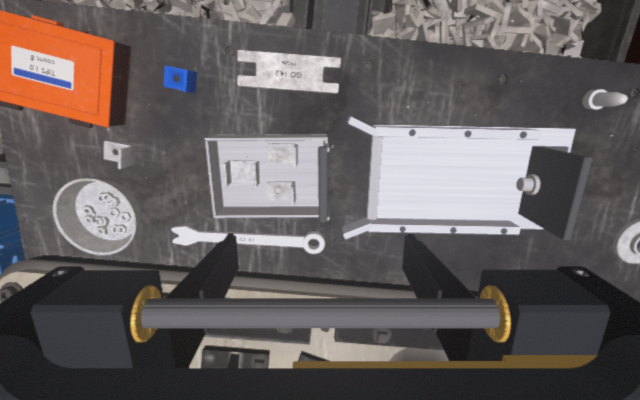

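The wrist view shows the tray at (205-330, 135-220) with the dark handle at x≈323. The dock is at (370-590, 125-238) with its entry facing the tray, and its plunger and stop plate are at (530-590, 145-238). The blue L at (179,78) is the look-alike.

```bash
python3 - <<'E'
from h import *
im=cv2.imread("pics/w1.png");crop(im,195,105,395,250,4,"pics/w1a.png");crop(im,340,105,600,250,3,"pics/w1b.png")
E
```

```text
(no output)
```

View pics/w1a.png

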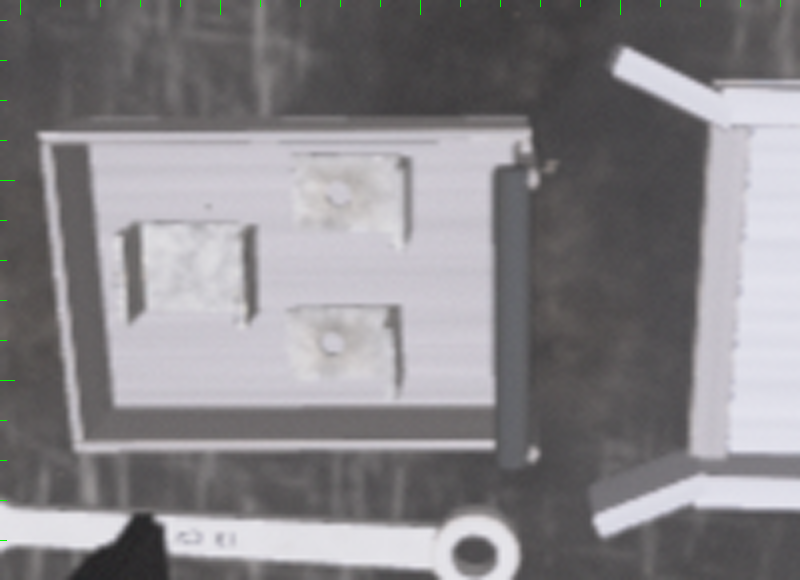

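View pics/w1b.png

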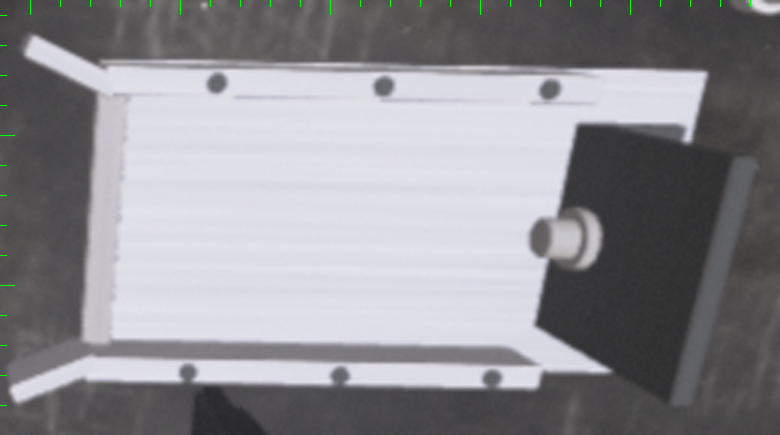

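```bash
python3 - <<'E'
from h import *
a=np.load("s1.npy");s=dict(eef_pos=a[:3],tcp_rot=a[3:])
A=lambda L:[(195+(x+.5)/4-.5,105+(y+.5)/4-.5) for x,y in L]
B=lambda L:[(340+(x+.5)/3-.5,105+(y+.5)/3-.5) for x,y in L]
w=lambda p,z:ray("wrist",p,z,s)
h=w(A([(513,165),(515,468)]),62.5);print("bar",h,h.mean(0))
r=w(A([(40,133),(78,452),(530,130)]),36);print("rim rear near, rear far, front near",r)
b=w(B([(217,83),(384,86),(550,89),(188,372),(340,376),(492,378)]),26);print("bolts",b)
m=(b[:3]+b[3:])/2;print("mid",m,"yaw",np.degrees(np.arctan2(-(m[2]-m[0])[0],(m[2]-m[0])[1])), np.linalg.norm(b[:3]-b[3:],axis=1))
l=w(B([(98,93),(82,343)]),10);print("lip outer",l,l.mean(0))
print("plunger tip",w(B([(541,238)]),22))
# top cam bolts
f=lambda L:[(220+(x+.5)/4-.5,140+(y+.5)/4-.5) for x,y in L]
t=ray("top",f([(325,288),(237,292),(151,296),(317,127),(230,132),(144,135)]),26)
m=(t[:3]+t[3:])/2;print("top mid",m,np.degrees(np.arctan2(-(m[2]-m[0])[0],(m[2]-m[0])[1])),np.linalg.norm(t[:3]-t[3:],axis=1))
print("TCP proj check", proj("wrist",[[558.5,-85.6,225]],s))
E
```

```text
bar [[518.24 -87.03  62.5 ]
 [597.2  -78.9   62.5 ]] [557.72 -82.97  62.5 ]
rim rear near, rear far, front near [[ 525.15 -211.35   36.  ]
 [ 614.13 -201.61   36.  ]
 [ 512.32  -82.92   36.  ]]
bolts [[499.79   7.97  26.  ]
 [495.23  67.92  26.  ]
 [490.7  127.6   26.  ]
 [611.29  16.34  26.  ]
 [607.36  76.17  26.  ]
 [602.59 135.92  26.  ]]
mid [[555.54  12.15  26.  ]
 [551.29  72.04  26.  ]
 [546.64 131.76  26.  ]] yaw 4.253310571333678 [111.82 112.44 112.2 ]
lip outer [[508.77 -31.44  10.  ]
 [608.9  -23.81  10.  ]] [558.84 -27.62  10.  ]
plunger tip [[545.92 142.14  22.  ]]
top mid [[555.88  10.9   26.  ]
 [551.04  71.59  26.  ]
 [546.93 131.25  26.  ]] 4.253571394894937 [112.16 111.44 112.13]
TCP proj check [[320.53 262.22]]
```

Emit:
jog_arm:
  series:
    - {"dx":-0.0008,"dy":0.0026,"dz":-0.04,"rx":0,"ry":0,"rz":0.4,"gripper":0.6}
    - {"dx":0,"dy":0,"dz":-0.04,"rx":0,"ry":0,"rz":0,"gripper":0.6}
    - {"dx":0,"dy":0,"dz":-0.04,"rx":0,"ry":0,"rz":0,"gripper":0.6}
    - {"dx":0,"dy":0,"dz":-0.02,"rx":0,"ry":0,"rz":0,"gripper":0.6}
    - {"dx":0,"dy":0,"dz":0,"rx":0,"ry":0,"rz":0,"gripper":0.6}

```text
t: 2.85
eef_pos: [554.9, -78.7, 83.4]
tcp_rot: [-1.566, -0.002, 1.676]
ft_force: [0.7, 1.2, 0.4]
opening: 0.642
```

```bash
python3 - <<'E'
from h import *
s=env.state();print(s["t"],s["eef_pos"],np.degrees(s["tcp_rot"]),s["ft_force"],s["opening"])
im=env.read_camera("wrist")[:,:,::-1];cv2.imwrite("pics/w2.png",im)
print(proj("wrist",[[518.2,-87,62.5],[597.2,-78.9,62.5]],s))
E
```

```text
2.85 [554.91 -78.66  83.36] [-89.73  -0.11  96.05] [0.68 1.17 0.4 ] 0.6418863927643811
[[312.54 185.62]
 [313.14 306.07]]
```

View pics/w2.png

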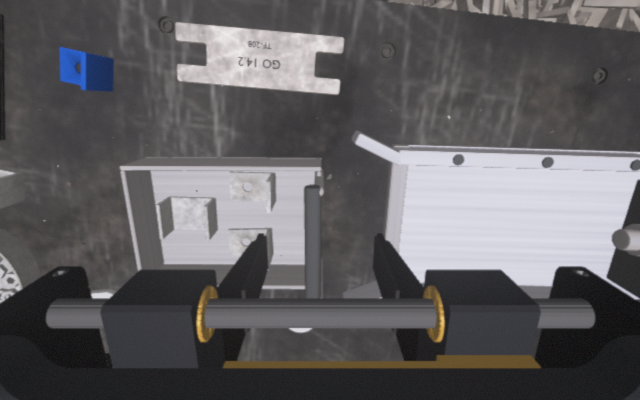

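The bar appears at x≈312, rows 185-300, which agrees with its predicted position (312.5, 186 to 306). Next I'll check that the pose has settled.

Emit:
jog_arm:
  series:
    - {"dx":0,"dy":0,"dz":0,"rx":0,"ry":0,"rz":0,"gripper":0.6}
    - {"dx":0,"dy":0,"dz":0,"rx":0,"ry":0,"rz":0,"gripper":0.6}

```text
t: 3.1
eef_pos: [557.2, -79.9, 87.2]
tcp_rot: [-1.573, 0.001, 1.676]
ft_force: [-0.4, -0.3, -0.1]
opening: 0.598
```

Emit:
jog_arm:
  series:
    - {"dx":0.0005,"dy":-0.003,"dz":-0.01,"rx":0,"ry":0,"rz":0,"gripper":0.6}
    - {"dx":0,"dy":0,"dz":-0.01,"rx":0,"ry":0,"rz":0,"gripper":0.6}
    - {"dx":0,"dy":0,"dz":-0.0127,"rx":0,"ry":0,"rz":0,"gripper":0.6}
    - {"dx":0,"dy":0,"dz":0,"rx":0,"ry":0,"rz":0,"gripper":0.6}
    - {"dx":0,"dy":0,"dz":0,"rx":0,"ry":0,"rz":0,"gripper":0.6}

```text
t: 3.6
eef_pos: [556.9, -83.0, 52.3]
tcp_rot: [-1.57, -0.001, 1.676]
ft_force: [-0.8, 0.4, -0.7]
opening: 0.602
```

```bash
python3 - <<'E'
from h import *
s=env.state();print(s["t"],s["eef_pos"],np.degrees(s["tcp_rot"]),s["ft_force"],s["opening"])
im=env.read_camera("wrist")[:,:,::-1];cv2.imwrite("pics/w3.png",im)
print(proj("wrist",[[518.2,-87,62.5],[597.2,-78.9,62.5]],s))
E
```

```text
3.6 [556.87 -83.    52.34] [-89.93  -0.03  96.  ] [-0.83  0.43 -0.73] 0.602154114999972
[[320.57 199.06]
 [320.35 337.81]]
```

View pics/w3.png

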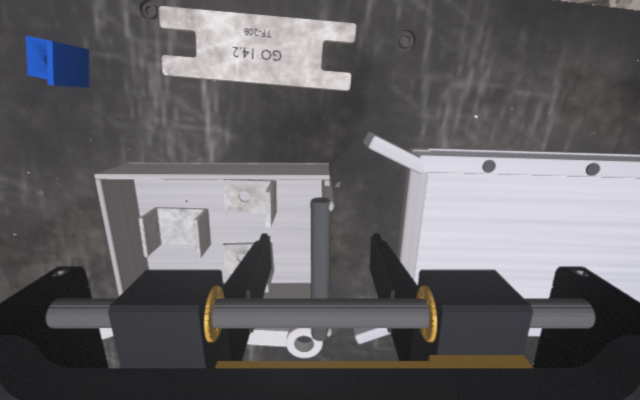

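Emit:
jog_arm:
  series:
    - {"dx":0.0005,"dy":0,"dz":0.002,"rx":0,"ry":0,"rz":0,"gripper":0}
    - {"dx":0,"dy":0,"dz":0,"rx":0,"ry":0,"rz":0,"gripper":0}
    - {"dx":0,"dy":0,"dz":0,"rx":0,"ry":0,"rz":0,"gripper":0}
    - {"dx":0,"dy":0,"dz":0,"rx":0,"ry":0,"rz":0,"gripper":0}
    - {"dx":0,"dy":0,"dz":0,"rx":0,"ry":0,"rz":0,"gripper":0}
    - {"dx":0,"dy":0,"dz":0,"rx":0,"ry":0,"rz":0,"gripper":0}
    - {"dx":0,"dy":0,"dz":0,"rx":0,"ry":0,"rz":0,"gripper":0}
    - {"dx":0,"dy":0,"dz":0,"rx":0,"ry":0,"rz":0,"gripper":0}
    - {"dx":0,"dy":0,"dz":0,"rx":0,"ry":0,"rz":0,"gripper":0}
    - {"dx":0,"dy":0,"dz":0,"rx":0,"ry":0,"rz":0,"gripper":0}

```text
t: 4.65
eef_pos: [557.6, -83.0, 55.0]
tcp_rot: [-1.571, -0.0, 1.676]
ft_force: [-0.0, 0.8, 0.7]
opening: 0.092
```

Emit:
jog_arm:
  series:
    - {"dx":0,"dy":-0.001,"dz":0.002,"rx":0,"ry":0,"rz":0,"gripper":0}
    - {"dx":0,"dy":-0.001,"dz":0.002,"rx":0,"ry":0,"rz":0,"gripper":0}
    - {"dx":0,"dy":-0.001,"dz":0.002,"rx":0,"ry":0,"rz":0,"gripper":0}
    - {"dx":0,"dy":-0.001,"dz":0.002,"rx":0,"ry":0,"rz":0,"gripper":0}
    - {"dx":0,"dy":0,"dz":0,"rx":0,"ry":0,"rz":0,"gripper":0}
    - {"dx":0,"dy":0,"dz":0,"rx":0,"ry":0,"rz":0,"gripper":0}

```text
t: 5.25
eef_pos: [557.5, -87.2, 62.9]
tcp_rot: [-1.571, -0.0, 1.675]
ft_force: [-0.6, -2.2, -5.4]
opening: 0.097
```

```bash
python3 - <<'E'
from h import *
s=env.state();print(s["t"],s["eef_pos"],np.degrees(s["tcp_rot"]),s["ft_force"],s["moment"],s["opening"])
im=env.read_camera("scene")[:,:,::-1];cv2.imwrite("pics/s4.png",im);crop(im,260,170,420,290,5,"pics/s4c.png")
E
```

```text
5.25 [557.51 -87.15  62.9 ] [-89.99  -0.01  96.  ] [-0.6  -2.16 -5.39] [ 0.09  0.1  -0.05] 0.09732605057345266
```

View pics/s4c.png

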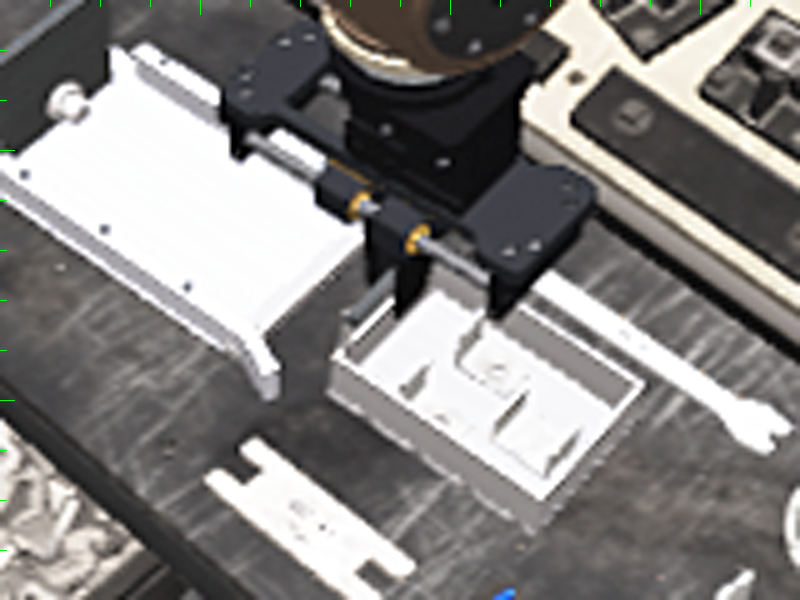

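The gripper holds the bar and the front is slightly up. The vertical force of 5.4 N is more than half the tray's weight, so the pads may be resisting the pivot. I'll turn the wrist along with the tray so that the rear stays down.

Emit:
jog_arm:
  series:
    - {"dx":0,"dy":0,"dz":0,"rx":1.2,"ry":0.12,"rz":0,"gripper":0}
    - {"dx":0,"dy":0,"dz":0,"rx":1.2,"ry":0.12,"rz":0,"gripper":0}
    - {"dx":0,"dy":0,"dz":0,"rx":1.2,"ry":0.12,"rz":0,"gripper":0}
    - {"dx":0,"dy":0,"dz":0,"rx":0,"ry":0,"rz":0,"gripper":0}
    - {"dx":0,"dy":0,"dz":0,"rx":0,"ry":0,"rz":0,"gripper":0}

```text
t: 5.8
eef_pos: [557.6, -87.0, 63.1]
tcp_rot: [-1.571, -0.063, 1.676]
ft_force: [-0.6, 1.0, -3.5]
opening: 0.094
```

```bash
python3 - <<'E'
from h import *
s=env.state();print(s["t"],s["eef_pos"],np.degrees(s["tcp_rot"]),s["ft_force"],s["moment"],s["opening"])
im=env.read_camera("scene")[:,:,::-1];cv2.imwrite("pics/s5.png",im);crop(im,310,200,410,290,8,"pics/s5c.png")
E
```

```text
5.8 [557.63 -87.02  63.06] [-90.03  -3.59  96.  ] [-0.57  1.05 -3.54] [ 0.19  0.05 -0.09] 0.0941117220327794
```

View pics/s5c.png

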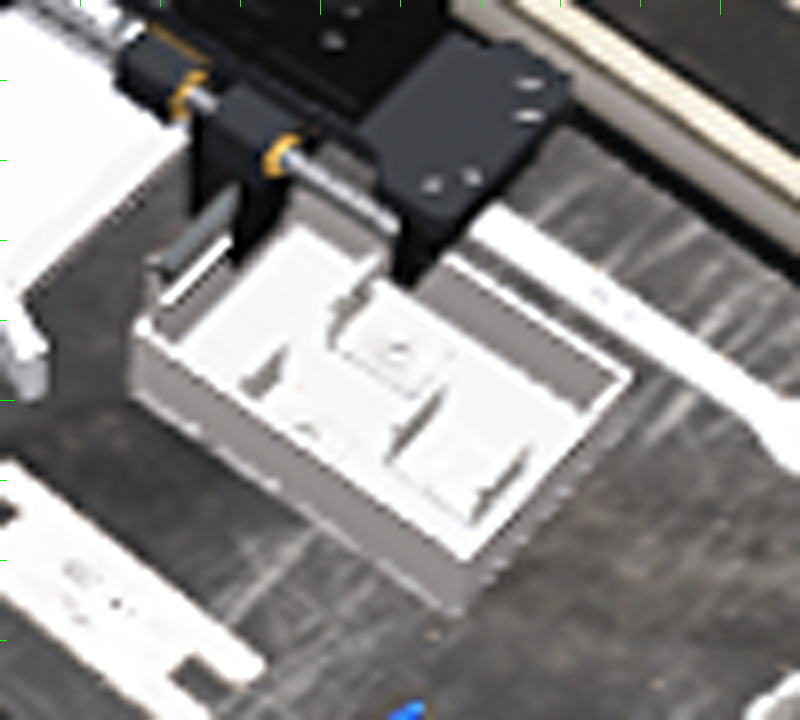

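Emit:
jog_arm:
  series:
    - {"dx":0,"dy":-0.001,"dz":0.002,"rx":0.95,"ry":0.1,"rz":0,"gripper":0}
    - {"dx":0,"dy":-0.001,"dz":0.002,"rx":0.95,"ry":0.1,"rz":0,"gripper":0}
    - {"dx":0,"dy":-0.001,"dz":0.002,"rx":0.95,"ry":0.1,"rz":0,"gripper":0}
    - {"dx":0,"dy":-0.001,"dz":0.002,"rx":0.95,"ry":0.1,"rz":0,"gripper":0}
    - {"dx":0,"dy":-0.001,"dz":0.002,"rx":0.95,"ry":0.1,"rz":0,"gripper":0}
    - {"dx":0,"dy":0,"dz":0,"rx":0,"ry":0,"rz":0,"gripper":0}
    - {"dx":0,"dy":0,"dz":0,"rx":0,"ry":0,"rz":0,"gripper":0}

```text
t: 6.55
eef_pos: [557.6, -92.3, 73.0]
tcp_rot: [-1.571, -0.146, 1.675]
ft_force: [-0.2, -1.3, -4.9]
opening: 0.094
```

```bash
python3 - <<'E'
from h import *
s=env.state();print(s["t"],s["eef_pos"],np.degrees(s["tcp_rot"]),s["ft_force"],s["moment"],s["opening"])
g=s["eef_pos"]+Ro.from_euler('xyz',s["tcp_rot"]).as_matrix()@[0,-8,0];print("bar",g)
d=g[:2]-[558.5,-27.8];print("dock lat,long",d@[.9972,.0742],d@[-.0742,.9972])
im=env.read_camera("scene")[:,:,::-1];cv2.imwrite("pics/s6.png",im);crop(im,310,200,410,290,8,"pics/s6c.png")
E
```

```text
6.55 [557.6  -92.3   72.95] [-90.03  -8.38  95.99] [-0.22 -1.25 -4.92] [-0.46 -0.07  0.01] 0.09406343347152557
bar [557.72 -93.46  80.87]
dock lat,long -5.649130084281757 -65.41615558182515
```

View pics/s6c.png

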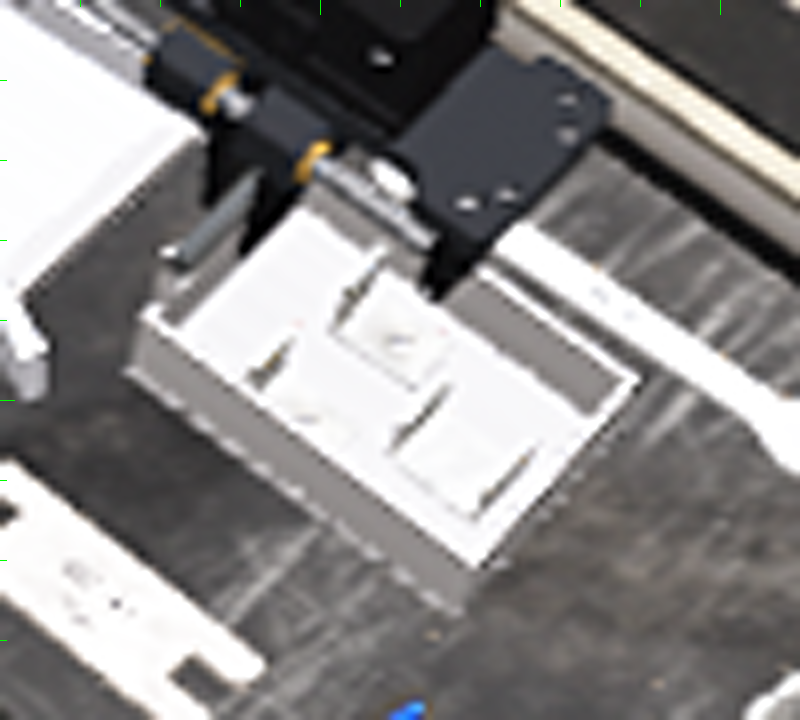

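The front is up about 19 mm with the rear corner still on the table, and all three brackets are in place. Now I'll move over the lip.

Emit:
jog_arm:
  series:
    - {"dx":0.0003,"dy":0.005,"dz":0,"rx":0,"ry":0,"rz":-0.28,"gripper":0}
    - {"dx":0.0003,"dy":0.005,"dz":0,"rx":0,"ry":0,"rz":-0.28,"gripper":0}
    - {"dx":0.0003,"dy":0.005,"dz":0,"rx":0,"ry":0,"rz":-0.28,"gripper":0}
    - {"dx":0.0003,"dy":0.005,"dz":0,"rx":0,"ry":0,"rz":-0.28,"gripper":0}
    - {"dx":0.0003,"dy":0.005,"dz":0,"rx":0,"ry":0,"rz":-0.28,"gripper":0}
    - {"dx":0.0003,"dy":0.005,"dz":0,"rx":0,"ry":0,"rz":-0.28,"gripper":0}
    - {"dx":-0.0001,"dy":0.005,"dz":0,"rx":0,"ry":0,"rz":0,"gripper":0}
    - {"dx":-0.0001,"dy":0.005,"dz":0,"rx":0,"ry":0,"rz":0,"gripper":0}
    - {"dx":0,"dy":0,"dz":0,"rx":0,"ry":0,"rz":0,"gripper":0}

```text
t: 7.5
eef_pos: [559.1, -51.2, 73.1]
tcp_rot: [-1.571, -0.147, 1.647]
ft_force: [-0.2, 3.2, -1.4]
opening: 0.093
```

```bash
cat >> h.py <<'E'
def dockf(p):
    d=np.asarray(p)[...,:2]-[558.5,-27.8];return np.stack([d@[.9972,.0742],d@[-.0742,.9972]],-1)
def rep():
    s=env.state();print(s["t"],s["eef_pos"],np.degrees(s["tcp_rot"]),"F",s["ft_force"],"M",s["moment"],s["opening"])
    g=s["eef_pos"]+Ro.from_euler('xyz',s["tcp_rot"]).as_matrix()@[0,-8,0];print("grasp pt",g,"dock",dockf(g),"tcp dock",dockf(s["eef_pos"]))
    print("F dock y",s["ft_force"]@[-.0742,.9972,0])
    return s
E
python3 - <<'E'
from h import *
s=rep()
im=env.read_camera("wrist")[:,:,::-1];cv2.imwrite("pics/w7.png",im)
E
```

```text
7.5 [559.08 -51.16  73.08] [-90.01  -8.43  94.35] F [-0.19  3.19 -1.45] M [0.41 0.01 0.02] 0.09346664891527735
grasp pt [559.17 -52.33  81.  ] dock [ -1.15 -24.51] tcp dock [ -1.16 -23.34]
F dock y 3.199389236763875
```

View pics/w7.png

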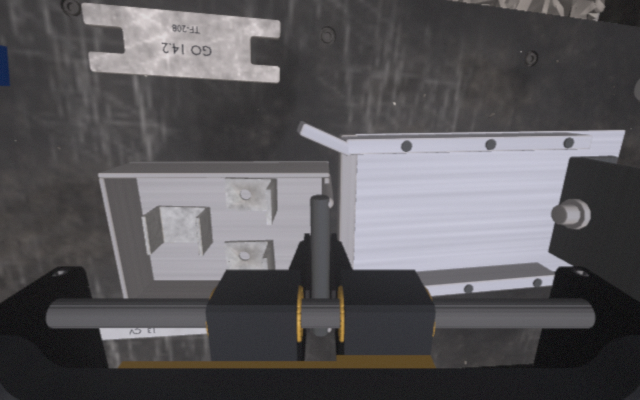

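The tray front is about to reach the lip, in line with the dock. The bar end is at (320,198) and the lip at x≈345.

Emit:
jog_arm:
  series:
    - {"dx":-0.0002,"dy":0.005,"dz":0,"rx":0,"ry":0,"rz":0,"gripper":0}
    - {"dx":-0.0002,"dy":0.005,"dz":0,"rx":0,"ry":0,"rz":0,"gripper":0}
    - {"dx":-0.0002,"dy":0.005,"dz":0,"rx":0,"ry":0,"rz":0,"gripper":0}
    - {"dx":-0.0002,"dy":0.005,"dz":0,"rx":0,"ry":0,"rz":0,"gripper":0}
    - {"dx":-0.0003,"dy":0.005,"dz":0,"rx":0,"ry":0,"rz":0,"gripper":0}
    - {"dx":-0.0003,"dy":0.005,"dz":0,"rx":0,"ry":0,"rz":0,"gripper":0}
    - {"dx":-0.0003,"dy":0.005,"dz":0,"rx":0,"ry":0,"rz":0,"gripper":0}
    - {"dx":-0.0003,"dy":0.005,"dz":0,"rx":0,"ry":0,"rz":0,"gripper":0}
    - {"dx":-0.0003,"dy":0.005,"dz":0,"rx":0,"ry":0,"rz":0,"gripper":0}
    - {"dx":-0.0003,"dy":0.005,"dz":0,"rx":0,"ry":0,"rz":0,"gripper":0}
    - {"dx":0,"dy":0,"dz":0,"rx":0,"ry":0,"rz":0,"gripper":0}
    - {"dx":0,"dy":0,"dz":0,"rx":0,"ry":0,"rz":0,"gripper":0}

```text
t: 8.75
eef_pos: [556.5, -1.6, 73.1]
tcp_rot: [-1.571, -0.147, 1.646]
ft_force: [0.7, 2.4, -0.7]
opening: 0.096
```

```bash
python3 - <<'E'
from h import *
s=rep()
im=env.read_camera("wrist")[:,:,::-1];cv2.imwrite("pics/w8.png",im)
im=env.read_camera("scene")[:,:,::-1];crop(im,270,160,420,290,5,"pics/s8c.png")
E
```

```text
8.75 [556.54  -1.56  73.15] [-90.02  -8.43  94.33] F [ 0.66  2.44 -0.65] M [ 0.36  0.01 -0.04] 0.09602502657866767
grasp pt [556.63  -2.73  81.06] dock [-0.01 25.14] tcp dock [-0.01 26.31]
F dock y 2.3846974291857292
```

View pics/w8.png

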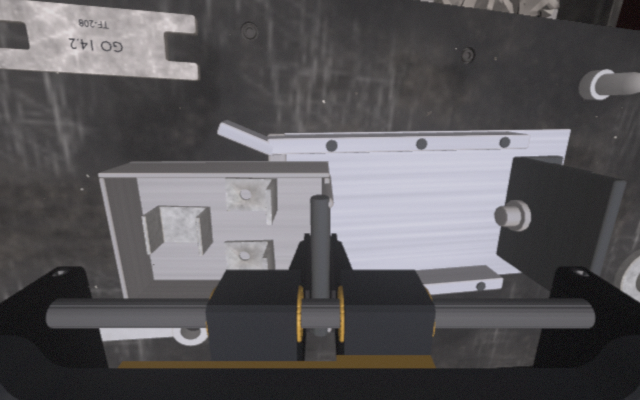

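View pics/s8c.png

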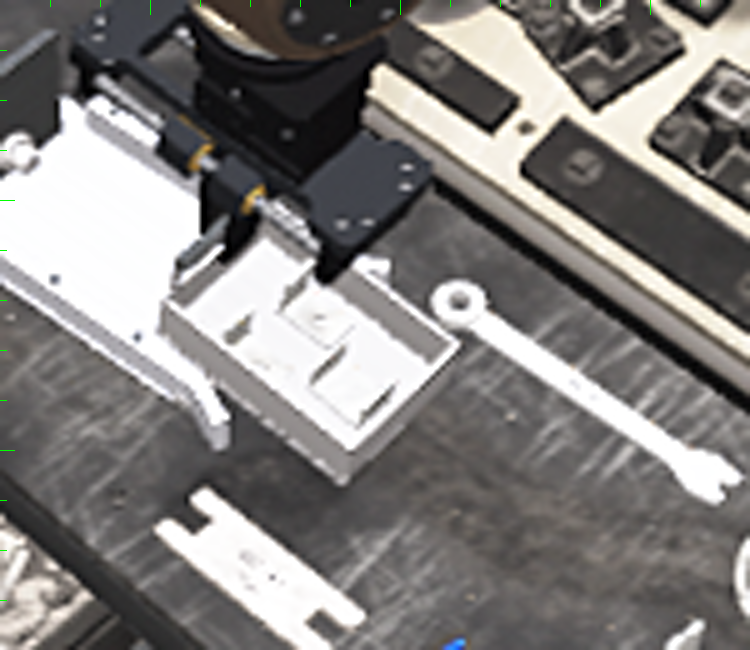

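Emit:
jog_arm:
  series:
    - {"dx":0,"dy":0.0007,"dz":-0.0015,"rx":-0.7,"ry":-0.05,"rz":0,"gripper":0}
    - {"dx":0,"dy":0.0007,"dz":-0.0015,"rx":-0.7,"ry":-0.05,"rz":0,"gripper":0}
    - {"dx":0,"dy":0.0007,"dz":-0.0015,"rx":-0.7,"ry":-0.05,"rz":0,"gripper":0}
    - {"dx":0,"dy":0,"dz":0,"rx":0,"ry":0,"rz":0,"gripper":0}
    - {"dx":0,"dy":0,"dz":0,"rx":0,"ry":0,"rz":0,"gripper":0}

```text
t: 9.35
eef_pos: [556.6, 0.1, 68.4]
tcp_rot: [-1.571, -0.11, 1.646]
ft_force: [-0.6, 2.4, -1.4]
opening: 0.099
```

```bash
python3 - <<'E'
from h import *
s=rep()
E
```

```text
9.35 [556.59   0.06  68.43] [-90.01  -6.29  94.34] F [-0.55  2.38 -1.43] M [ 0.28  0.09 -0.01] 0.09913899911618522
grasp pt [556.65  -0.81  76.39] dock [ 0.16 27.05] tcp dock [ 0.16 27.93]
F dock y 2.4104343165987046
```

Emit:
jog_arm:
  series:
    - {"dx":0,"dy":0,"dz":0,"rx":0,"ry":0,"rz":0,"gripper":0.5}
    - {"dx":0,"dy":0,"dz":0,"rx":0,"ry":0,"rz":0,"gripper":0.5}
    - {"dx":0,"dy":0,"dz":0,"rx":0,"ry":0,"rz":0,"gripper":0.5}
    - {"dx":0,"dy":0,"dz":0,"rx":0,"ry":0,"rz":0,"gripper":0.5}
    - {"dx":0,"dy":0,"dz":0,"rx":0,"ry":0,"rz":0,"gripper":0.5}
    - {"dx":0,"dy":-0.001,"dz":0.01,"rx":0,"ry":0,"rz":0,"gripper":0.5}
    - {"dx":0,"dy":-0.002,"dz":0.02,"rx":0,"ry":0,"rz":0,"gripper":0.5}
    - {"dx":0,"dy":-0.002,"dz":0.02,"rx":0,"ry":0,"rz":0,"gripper":0.5}
    - {"dx":0,"dy":0,"dz":0.03,"rx":-2.1,"ry":-0.15,"rz":0,"gripper":0.5}
    - {"dx":0,"dy":0,"dz":0.03,"rx":-2.1,"ry":-0.15,"rz":0,"gripper":0.5}
    - {"dx":0,"dy":0,"dz":0.02,"rx":-2.1,"ry":-0.15,"rz":0,"gripper":0.5}
    - {"dx":0,"dy":0,"dz":0,"rx":0,"ry":0,"rz":0,"gripper":0.5}

```text
t: 10.55
eef_pos: [557.5, -4.6, 201.9]
tcp_rot: [-1.576, 0.002, 1.647]
ft_force: [-0.1, 0.3, 0.6]
opening: 0.498
```

```bash
python3 - <<'E'
from h import *
s=rep()
print(s["joints"])
im=env.read_camera("wrist")[:,:,::-1];cv2.imwrite("pics/w9.png",im)
np.save("s9.npy",np.r_[s["eef_pos"],s["tcp_rot"]])
im=env.read_camera("scene")[:,:,::-1];crop(im,220,130,420,280,4,"pics/s9c.png")
E
```

```text
10.55 [557.47  -4.64 201.88] [-90.28   0.14  94.36] F [-0.07  0.26  0.62] M [ 0.05  0.   -0.03] 0.4983399719055268
grasp pt [557.43  -4.63 209.88] dock [ 0.65 23.19] tcp dock [ 0.69 23.17]
F dock y 0.26372355786159424
[-0.13  0.42  1.76 -0.    0.96 -1.77]
```

View pics/w9.png

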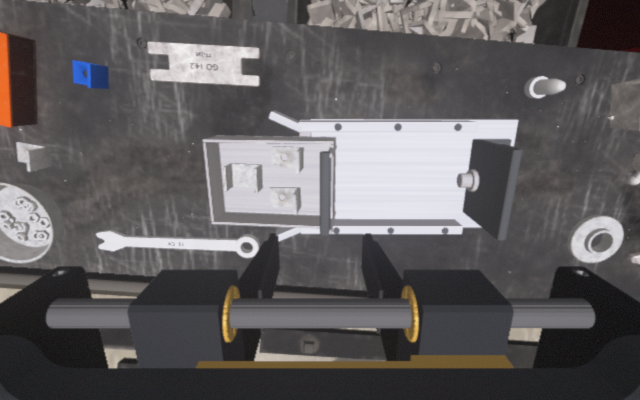

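View pics/s9c.png

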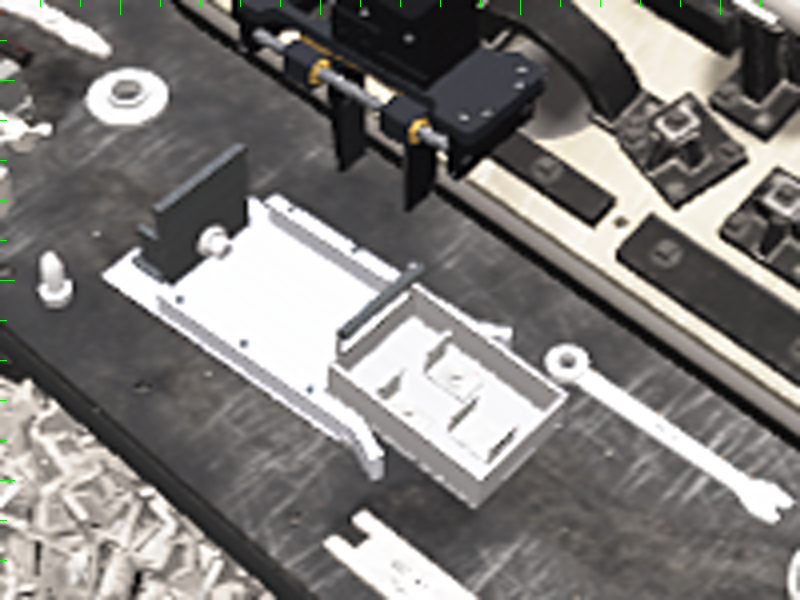

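The tray rests on the lip and has been released: front over the deck, rear on the table, brackets inside. In the wrist view its rear rim is at x≈205-212 and the bar at x≈326. Now I'll go behind it with the jaws turned across.

Emit:
jog_arm:
  series:
    - {"dx":0.001,"dy":-0.012,"dz":0,"rx":0,"ry":0,"rz":-7.5,"gripper":0.35}
    - {"dx":0.001,"dy":-0.012,"dz":0,"rx":0,"ry":0,"rz":-7.5,"gripper":0.35}
    - {"dx":0.001,"dy":-0.012,"dz":0,"rx":0,"ry":0,"rz":-7.5,"gripper":0.35}
    - {"dx":0.001,"dy":-0.012,"dz":0,"rx":0,"ry":0,"rz":-7.5,"gripper":0.35}
    - {"dx":0.001,"dy":-0.012,"dz":0,"rx":0,"ry":0,"rz":-7.5,"gripper":0.35}
    - {"dx":0.001,"dy":-0.012,"dz":0,"rx":0,"ry":0,"rz":-7.5,"gripper":0.35}
    - {"dx":0.001,"dy":-0.012,"dz":0,"rx":0,"ry":0,"rz":-7.5,"gripper":0.35}
    - {"dx":0.001,"dy":-0.012,"dz":0,"rx":0,"ry":0,"rz":-7.5,"gripper":0.35}
    - {"dx":0.001,"dy":-0.012,"dz":0,"rx":0,"ry":0,"rz":-7.5,"gripper":0.35}
    - {"dx":0.001,"dy":-0.012,"dz":0,"rx":0,"ry":0,"rz":-7.5,"gripper":0.35}
    - {"dx":0,"dy":-0.014,"dz":0,"rx":0,"ry":0,"rz":-7.5,"gripper":0.35}
    - {"dx":0,"dy":-0.014,"dz":0,"rx":0,"ry":0,"rz":-7.5,"gripper":0.35}

```text
t: 11.85
eef_pos: [566.1, -153.6, 197.1]
tcp_rot: [-1.569, 0.002, 0.07]
ft_force: [0.5, -0.1, 0.2]
opening: 0.348
```

Emit:
jog_arm:
  series:
    - {"dx":0,"dy":0,"dz":0,"rx":0,"ry":0,"rz":0,"gripper":0.35}
    - {"dx":0,"dy":0,"dz":0,"rx":0,"ry":0,"rz":0,"gripper":0.35}

```text
t: 12.05
eef_pos: [566.1, -152.9, 197.5]
tcp_rot: [-1.569, 0.002, 0.078]
ft_force: [-0.6, -1.7, -0.6]
opening: 0.352
```

```bash
python3 - <<'E'
from h import *
s=rep();print(s["joints"])
im=env.read_camera("wrist")[:,:,::-1];cv2.imwrite("pics/w10.png",im)
np.save("s10.npy",np.r_[s["eef_pos"],s["tcp_rot"]])
im=env.read_camera("top")[:,:,::-1];crop(im,220,140,410,245,4,"pics/t10c.png")
E
```

```text
12.05 [ 566.15 -152.92  197.53] [-89.92   0.11   4.49] F [-0.61 -1.66 -0.59] M [-0.09  0.03 -0.03] 0.3516224559714583
grasp pt [ 566.16 -152.93  205.53] dock [  -1.64 -125.35] tcp dock [  -1.66 -125.33]
F dock y -1.6118772191223574
[-0.38  0.47  1.69  0.    0.99 -0.46]
```

View pics/w10.png

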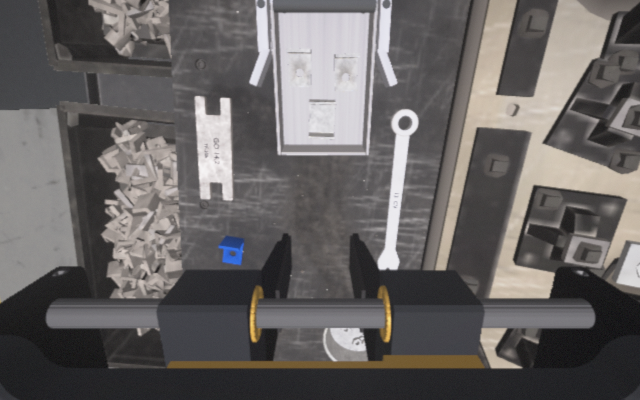

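View pics/t10c.png

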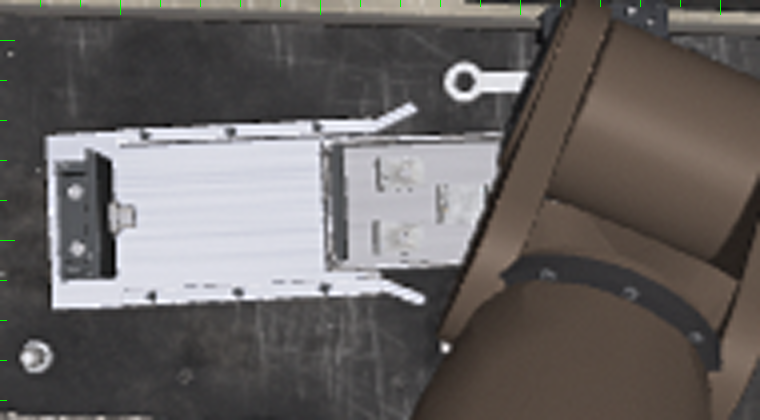

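```bash
python3 - <<'E'
from h import *
a=np.load("s10.npy");s=dict(eef_pos=a[:3],tcp_rot=a[3:])
r=ray("wrist",[(277,155),(369,153.5)],36,s);print(r,dockf(r))
r=ray("wrist",[(323,155),(390,270),(395,140)],[36,10,10],s);print(dockf(r))
E
```

```text
[[ 520.67 -125.28   36.  ]
 [ 610.82 -116.84   36.  ]] [[-44.96 -94.4 ]
 [ 45.57 -92.67]]
[[   0.34  -94.28]
 [  80.9  -235.54]
 [  76.1   -82.52]]
```

Emit:
jog_arm:
  series:
    - {"dx":0.0017,"dy":0,"dz":-0.04,"rx":0,"ry":0,"rz":0,"gripper":0.35}
    - {"dx":0,"dy":0,"dz":-0.04,"rx":0,"ry":0,"rz":0,"gripper":0.35}
    - {"dx":0,"dy":0,"dz":-0.04,"rx":0,"ry":0,"rz":0,"gripper":0.35}
    - {"dx":0,"dy":0,"dz":-0.03,"rx":0,"ry":0,"rz":0,"gripper":0.35}
    - {"dx":0,"dy":0,"dz":-0.015,"rx":0,"ry":0,"rz":0,"gripper":0.35}
    - {"dx":0,"dy":0,"dz":0,"rx":0,"ry":0,"rz":0,"gripper":0.35}
    - {"dx":0,"dy":0,"dz":0,"rx":0,"ry":0,"rz":0,"gripper":0.35}

```text
t: 12.85
eef_pos: [568.8, -152.9, 34.4]
tcp_rot: [-1.571, -0.001, 0.076]
ft_force: [0.6, -0.3, 0.3]
opening: 0.35
```

Emit:
jog_arm:
  series:
    - {"dx":-0.001,"dy":0.002,"dz":-0.007,"rx":0,"ry":0,"rz":0,"gripper":0.35}
    - {"dx":-0.0004,"dy":0.005,"dz":0,"rx":0,"ry":0,"rz":0,"gripper":0.35}
    - {"dx":-0.0004,"dy":0.005,"dz":0,"rx":0,"ry":0,"rz":0,"gripper":0.35}
    - {"dx":-0.0004,"dy":0.005,"dz":0,"rx":0,"ry":0,"rz":0,"gripper":0.35}
    - {"dx":-0.0003,"dy":0.004,"dz":0,"rx":0,"ry":0,"rz":0,"gripper":0.35}
    - {"dx":-0.0003,"dy":0.004,"dz":0,"rx":0,"ry":0,"rz":0,"gripper":0.35}
    - {"dx":-0.0003,"dy":0.004,"dz":0,"rx":0,"ry":0,"rz":0,"gripper":0.35}

```text
t: 13.55
eef_pos: [565.7, -124.3, 26.8]
tcp_rot: [-1.572, -0.001, 0.076]
ft_force: [-0.2, -5.7, 1.4]
opening: 0.352
```

```bash
python3 - <<'E'
from h import *
s=rep()
im=env.read_camera("wrist")[:,:,::-1];cv2.imwrite("pics/w11.png",im)
E
```

```text
13.55 [ 565.69 -124.3    26.84] [-90.05  -0.05   4.33] F [-0.19 -5.67  1.38] M [-1.07 -0.02  0.03] 0.35191366951552644
grasp pt [ 565.69 -124.29   34.84] dock [  0.01 -96.75] tcp dock [  0.01 -96.76]
F dock y -5.636958498714163
```

View pics/w11.png

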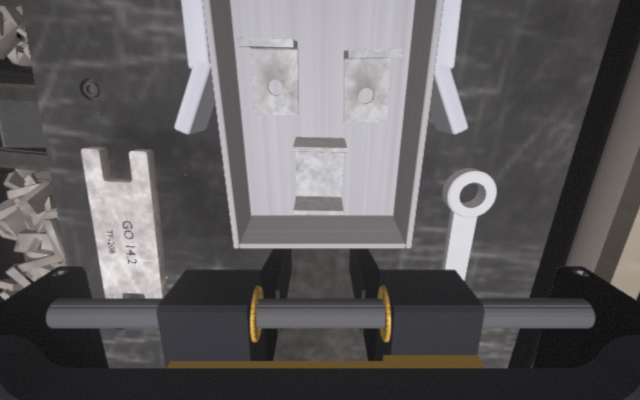

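The fingers touch the rear wall squarely (rear rim at y≈246, x 235-412), pushing with 5.6 N. I'll keep pushing.

Emit:
jog_arm:
  series:
    - {"dx":-0.0003,"dy":0.004,"dz":0,"rx":0,"ry":0,"rz":0,"gripper":0.35}
    - {"dx":-0.0003,"dy":0.004,"dz":0,"rx":0,"ry":0,"rz":0,"gripper":0.35}
    - {"dx":-0.0003,"dy":0.004,"dz":0,"rx":0,"ry":0,"rz":0,"gripper":0.35}
    - {"dx":-0.0003,"dy":0.004,"dz":0,"rx":0,"ry":0,"rz":0,"gripper":0.35}
    - {"dx":-0.0003,"dy":0.004,"dz":0,"rx":0,"ry":0,"rz":0,"gripper":0.35}
    - {"dx":-0.0003,"dy":0.004,"dz":0,"rx":0,"ry":0,"rz":0,"gripper":0.35}
    - {"dx":-0.0003,"dy":0.004,"dz":0,"rx":0,"ry":0,"rz":0,"gripper":0.35}
    - {"dx":-0.0003,"dy":0.004,"dz":0,"rx":0,"ry":0,"rz":0,"gripper":0.35}

```text
t: 14.4
eef_pos: [564.1, -93.2, 27.5]
tcp_rot: [-1.573, -0.003, 0.076]
ft_force: [1.0, -12.7, 9.3]
opening: 0.352
```

```bash
python3 - <<'E'
from h import *
s=rep()
im=env.read_camera("wrist")[:,:,::-1];cv2.imwrite("pics/w12.png",im)
im=env.read_camera("scene")[:,:,::-1];crop(im,220,130,420,280,4,"pics/s12c.png")
E
```

```text
14.4 [564.05 -93.16  27.47] [-90.12  -0.16   4.33] F [  1.04 -12.7    9.25] M [-2.09  0.01  0.03] 0.35173543659137047
grasp pt [564.03 -93.15  35.47] dock [  0.66 -65.57] tcp dock [  0.69 -65.59]
F dock y -12.736960047334195
```

View pics/w12.png

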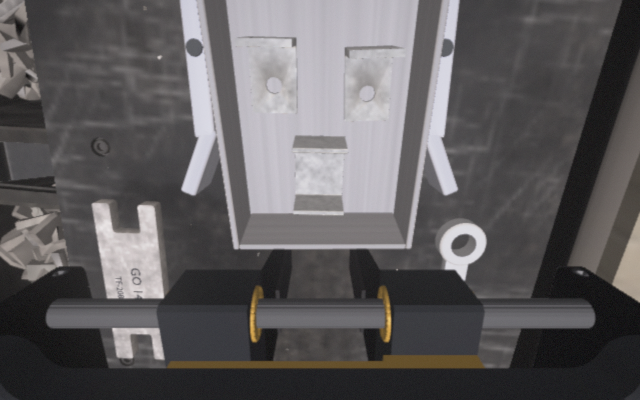

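View pics/s12c.png

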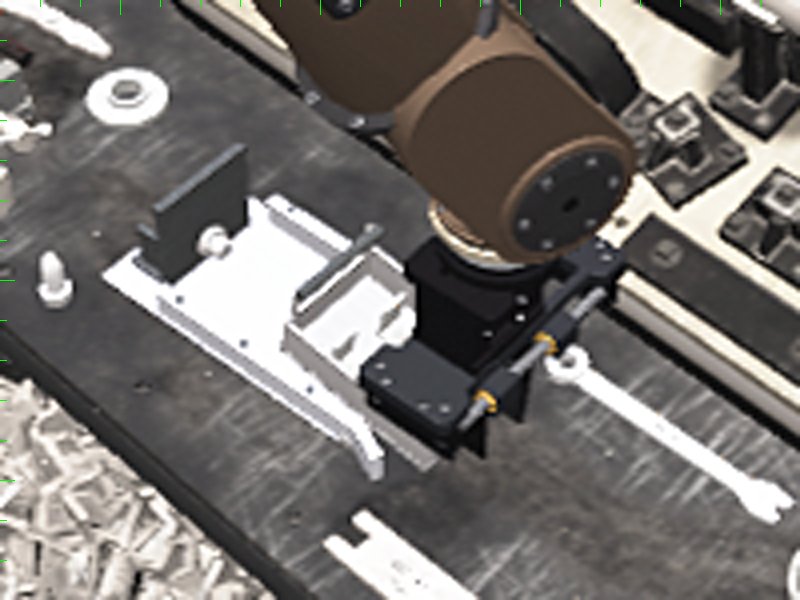

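The push force rose to 12.7 N with 9 N upward. Finger friction is holding the rear down although the load has passed the lip. I'll raise the fingers gently so the rear can rise and the front can settle on the deck.

Emit:
jog_arm:
  series:
    - {"dx":0,"dy":0,"dz":0.002,"rx":0,"ry":0,"rz":0,"gripper":0.35}
    - {"dx":0,"dy":0,"dz":0.002,"rx":0,"ry":0,"rz":0,"gripper":0.35}
    - {"dx":0,"dy":0,"dz":0.002,"rx":0,"ry":0,"rz":0,"gripper":0.35}
    - {"dx":0,"dy":0,"dz":0,"rx":0,"ry":0,"rz":0,"gripper":0.35}

```text
t: 14.9
eef_pos: [562.8, -91.8, 32.7]
tcp_rot: [-1.57, 0.0, 0.076]
ft_force: [0.0, 1.2, 0.1]
opening: 0.349
```

```bash
python3 - <<'E'
from h import *
s=rep()
im=env.read_camera("wrist")[:,:,::-1];cv2.imwrite("pics/w13.png",im)
im=env.read_camera("scene")[:,:,::-1];crop(im,270,170,350,260,8,"pics/s13c.png")
E
```

```text
14.9 [562.79 -91.81  32.67] [-89.98   0.02   4.33] F [0.03 1.22 0.08] M [-0.07 -0.03 -0.02] 0.3491857470066294
grasp pt [562.8  -91.81  40.67] dock [ -0.47 -64.15] tcp dock [ -0.47 -64.15]
F dock y 1.2135951809234047
```

View pics/s13c.png

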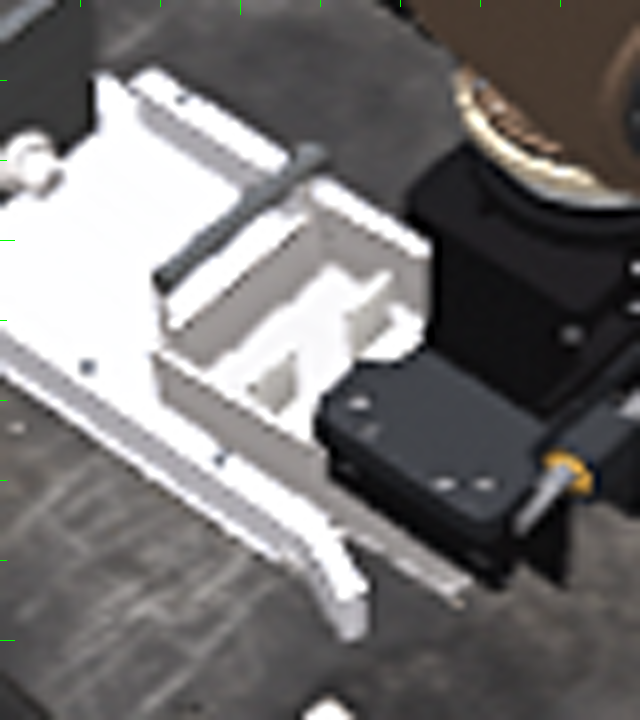

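View pics/w13.png

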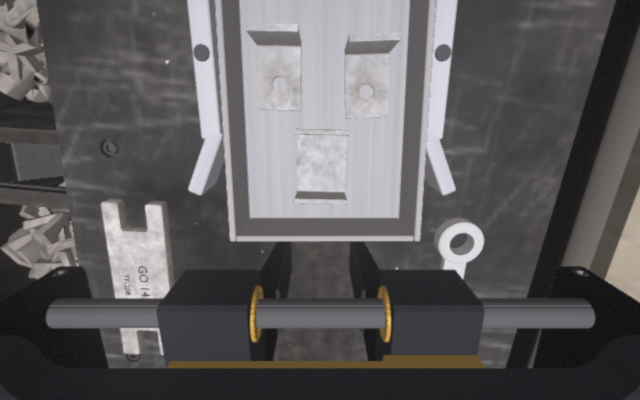

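The tray has tipped over the lip as intended: front on the deck, rear slightly raised, no force on the tool, brackets all inside. I'll lower the fingers and push on.

Emit:
jog_arm:
  series:
    - {"dx":0.0004,"dy":-0.002,"dz":-0.003,"rx":0,"ry":0,"rz":0,"gripper":0.35}
    - {"dx":0,"dy":0,"dz":-0.004,"rx":0,"ry":0,"rz":0,"gripper":0.35}
    - {"dx":-0.0003,"dy":0.004,"dz":0,"rx":0,"ry":0,"rz":0,"gripper":0.35}
    - {"dx":-0.0003,"dy":0.004,"dz":0,"rx":0,"ry":0,"rz":0,"gripper":0.35}
    - {"dx":-0.0003,"dy":0.004,"dz":0,"rx":0,"ry":0,"rz":0,"gripper":0.35}
    - {"dx":-0.0003,"dy":0.004,"dz":0,"rx":0,"ry":0,"rz":0,"gripper":0.35}

```text
t: 15.6
eef_pos: [562.0, -77.6, 25.4]
tcp_rot: [-1.571, 0.0, 0.076]
ft_force: [-0.2, -2.6, -2.5]
opening: 0.351
```

```bash
python3 - <<'E'
from h import *
s=rep()
E
```

```text
15.6 [562.01 -77.64  25.44] [-89.99   0.02   4.34] F [-0.16 -2.55 -2.52] M [-0.62 -0.04 -0.01] 0.3510294322502645
grasp pt [562.02 -77.64  33.44] dock [ -0.19 -49.97] tcp dock [ -0.2  -49.97]
F dock y -2.5326112497671596
```

Emit:
jog_arm:
  series:
    - {"dx":-0.0003,"dy":0.004,"dz":0,"rx":0,"ry":0,"rz":0,"gripper":0.35}
    - {"dx":-0.0003,"dy":0.004,"dz":0,"rx":0,"ry":0,"rz":0,"gripper":0.35}
    - {"dx":-0.0003,"dy":0.004,"dz":0,"rx":0,"ry":0,"rz":0,"gripper":0.35}
    - {"dx":-0.0003,"dy":0.004,"dz":0,"rx":0,"ry":0,"rz":0,"gripper":0.35}
    - {"dx":-0.0003,"dy":0.004,"dz":0,"rx":0,"ry":0,"rz":0,"gripper":0.35}
    - {"dx":-0.0003,"dy":0.004,"dz":0,"rx":0,"ry":0,"rz":0,"gripper":0.35}

```text
t: 16.2
eef_pos: [560.2, -53.6, 25.5]
tcp_rot: [-1.571, 0.0, 0.075]
ft_force: [0.9, -2.2, -2.6]
opening: 0.353
```

```bash
python3 - <<'E'
from h import *
s=rep()
im=env.read_camera("wrist")[:,:,::-1];cv2.imwrite("pics/w14.png",im)
im=env.read_camera("scene")[:,:,::-1];crop(im,240,140,340,240,7,"pics/s14c.png")
E
```

```text
16.2 [560.18 -53.62  25.47] [-89.98   0.02   4.32] F [ 0.91 -2.19 -2.56] M [-0.68 -0.02 -0.02] 0.35269874456299505
grasp pt [560.18 -53.62  33.47] dock [ -0.24 -25.88] tcp dock [ -0.24 -25.88]
F dock y -2.254117754017579
```

View pics/s14c.png

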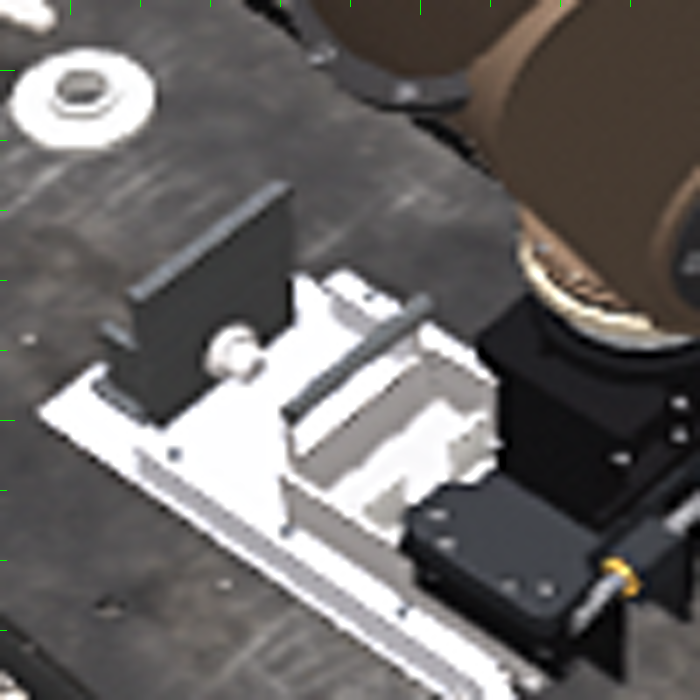

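View pics/w14.png

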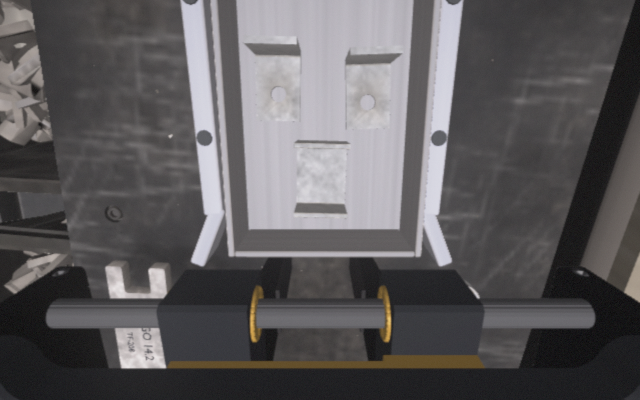

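Emit:
jog_arm:
  series:
    - {"dx":-0.0003,"dy":0.004,"dz":0,"rx":0,"ry":0,"rz":0,"gripper":0.35}
    - {"dx":-0.0003,"dy":0.004,"dz":0,"rx":0,"ry":0,"rz":0,"gripper":0.35}
    - {"dx":-0.0003,"dy":0.004,"dz":0,"rx":0,"ry":0,"rz":0,"gripper":0.35}
    - {"dx":-0.0003,"dy":0.004,"dz":0,"rx":0,"ry":0,"rz":0,"gripper":0.35}
    - {"dx":-0.0003,"dy":0.004,"dz":0,"rx":0,"ry":0,"rz":0,"gripper":0.35}
    - {"dx":-0.0002,"dy":0.003,"dz":0,"rx":0,"ry":0,"rz":0,"gripper":0.35}
    - {"dx":-0.0002,"dy":0.003,"dz":0,"rx":0,"ry":0,"rz":0,"gripper":0.35}
    - {"dx":-0.0002,"dy":0.002,"dz":0,"rx":0,"ry":0,"rz":0,"gripper":0.35}

```text
t: 17.1
eef_pos: [558.1, -25.7, 25.5]
tcp_rot: [-1.571, 0.0, 0.076]
ft_force: [0.9, -4.0, -1.1]
opening: 0.347
```

```bash
python3 - <<'E'
from h import *
s=rep()
np.save("s15.npy",np.r_[s["eef_pos"],s["tcp_rot"]])
im=env.read_camera("wrist")[:,:,::-1];cv2.imwrite("pics/w15.png",im)
im=env.read_camera("scene")[:,:,::-1];crop(im,240,140,340,240,7,"pics/s15c.png")
E
```

```text
17.1 [558.12 -25.69  25.49] [-89.99   0.02   4.33] F [ 0.88 -4.02 -1.08] M [-0.85 -0.   -0.02] 0.3468268477754153
grasp pt [558.13 -25.69  33.49] dock [-0.22  2.13] tcp dock [-0.22  2.14]
F dock y -4.074576258304918
```

View pics/s15c.png

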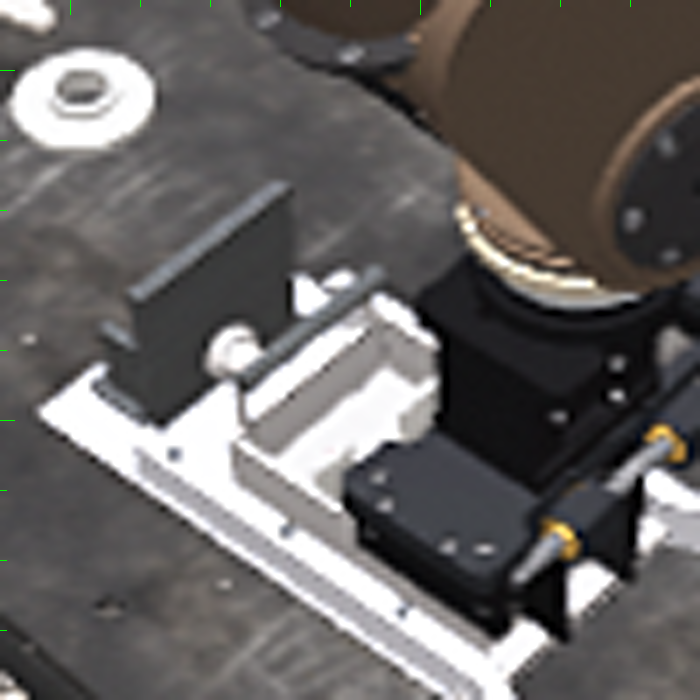

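View pics/w15.png

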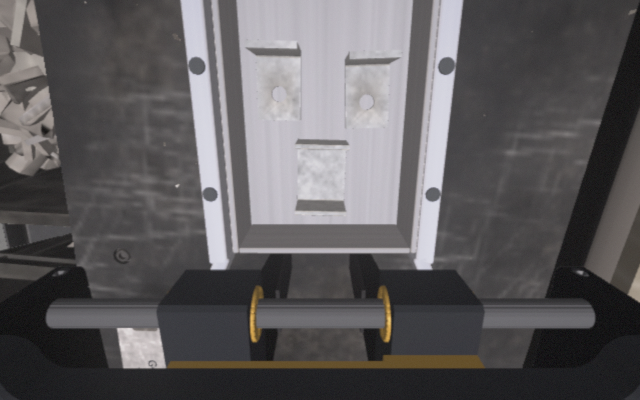

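The rear has dropped behind the lip: its rim width went from 194 px to 175 px, and the push force is 4 N of plain sliding. The bar is close to the plunger. I'll go slowly now and watch the force.

Emit:
jog_arm:
  series:
    - {"dx":-0.0001,"dy":0.001,"dz":0,"rx":0,"ry":0,"rz":0,"gripper":0.35}
    - {"dx":-0.0001,"dy":0.001,"dz":0,"rx":0,"ry":0,"rz":0,"gripper":0.35}
    - {"dx":-0.0001,"dy":0.001,"dz":0,"rx":0,"ry":0,"rz":0,"gripper":0.35}
    - {"dx":-0.0001,"dy":0.001,"dz":0,"rx":0,"ry":0,"rz":0,"gripper":0.35}
    - {"dx":0,"dy":0.001,"dz":0,"rx":0,"ry":0,"rz":0,"gripper":0.35}

```text
t: 17.7
eef_pos: [557.8, -21.0, 25.5]
tcp_rot: [-1.571, 0.0, 0.075]
ft_force: [-0.8, -5.0, 0.1]
opening: 0.35
```

Emit:
jog_arm:
  series:
    - {"dx":-0.0001,"dy":0.001,"dz":0,"rx":0,"ry":0,"rz":0,"gripper":0.35}
    - {"dx":-0.0001,"dy":0.001,"dz":0,"rx":0,"ry":0,"rz":0,"gripper":0.35}
    - {"dx":0,"dy":0.001,"dz":0,"rx":0,"ry":0,"rz":0,"gripper":0.35}

```text
t: 18.0
eef_pos: [557.6, -17.9, 25.5]
tcp_rot: [-1.571, 0.0, 0.075]
ft_force: [-0.4, -5.0, 1.3]
opening: 0.351
```

```bash
python3 - <<'E'
from h import *
s=rep()
im=env.read_camera("scene")[:,:,::-1];crop(im,250,160,330,230,9,"pics/s16c.png")
im=env.read_camera("wrist")[:,:,::-1];cv2.imwrite("pics/w16.png",im)
E
```

```text
18.0 [557.57 -17.94  25.55] [-89.99   0.01   4.32] F [-0.4  -5.03  1.34] M [-0.97  0.02 -0.01] 0.3507680488966265
grasp pt [557.57 -17.95  33.55] dock [-0.19  9.9 ] tcp dock [-0.19  9.9 ]
F dock y -4.984087262749494
```

View pics/s16c.png

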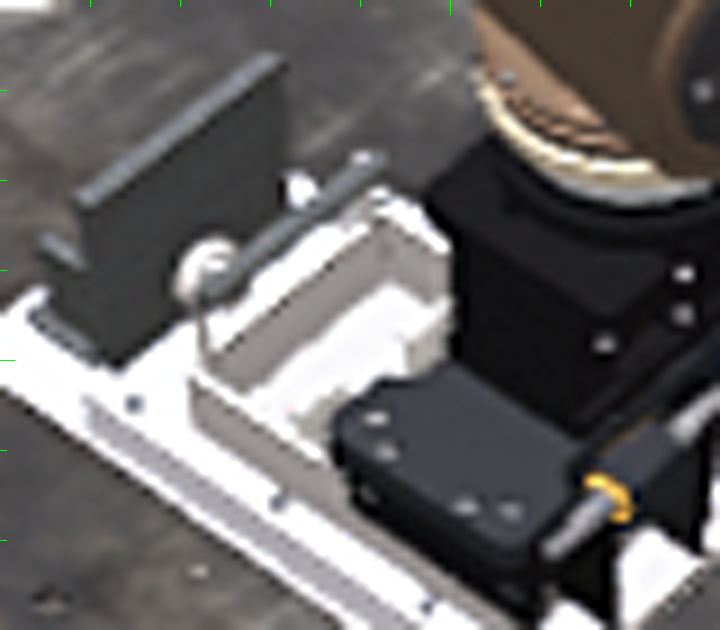

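View pics/w16.png

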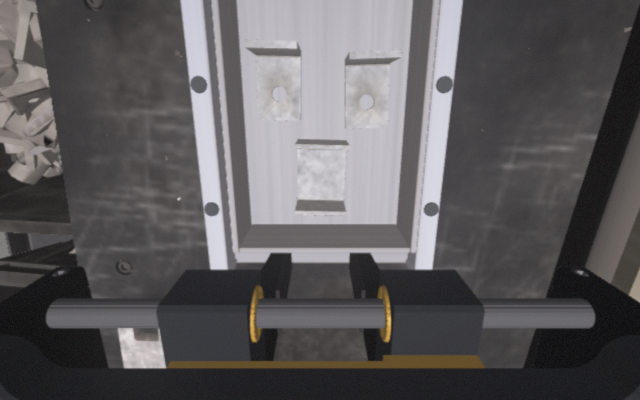

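The light strip behind the rear rim (240-408, 250-262) is the lip, so the whole tray is now past it. I'll continue in 1 mm rows.

Emit:
jog_arm:
  series:
    - {"dx":-0.0001,"dy":0.001,"dz":0,"rx":0,"ry":0,"rz":0,"gripper":0.35}
    - {"dx":-0.0001,"dy":0.001,"dz":0,"rx":0,"ry":0,"rz":0,"gripper":0.35}

```text
t: 18.3
eef_pos: [557.4, -16.0, 25.5]
tcp_rot: [-1.571, 0.0, 0.075]
ft_force: [0.3, -5.0, 1.8]
opening: 0.346
```

Emit:
jog_arm:
  series:
    - {"dx":-0.0001,"dy":0.001,"dz":0,"rx":0,"ry":0,"rz":0,"gripper":0.35}
    - {"dx":0,"dy":0.001,"dz":0,"rx":0,"ry":0,"rz":0,"gripper":0.35}

```text
t: 18.5
eef_pos: [557.3, -14.0, 25.5]
tcp_rot: [-1.571, 0.0, 0.075]
ft_force: [1.3, -4.0, 2.7]
opening: 0.354
```

Emit:
jog_arm:
  series:
    - {"dx":-0.0001,"dy":0.001,"dz":0,"rx":0,"ry":0,"rz":0,"gripper":0.35}
    - {"dx":-0.0001,"dy":0.001,"dz":0,"rx":0,"ry":0,"rz":0,"gripper":0.35}

```text
t: 18.7
eef_pos: [557.1, -12.0, 25.5]
tcp_rot: [-1.571, 0.0, 0.075]
ft_force: [-0.1, -5.2, 1.8]
opening: 0.351
```

Emit:
jog_arm:
  series:
    - {"dx":-0.0001,"dy":0.001,"dz":0,"rx":0,"ry":0,"rz":0,"gripper":0.35}
    - {"dx":0,"dy":0.001,"dz":0,"rx":0,"ry":0,"rz":0,"gripper":0.35}

```text
t: 18.9
eef_pos: [557.0, -10.0, 25.5]
tcp_rot: [-1.571, 0.0, 0.075]
ft_force: [0.1, -5.7, 2.2]
opening: 0.351
```

Emit:
jog_arm:
  series:
    - {"dx":-0.0001,"dy":0.001,"dz":0,"rx":0,"ry":0,"rz":0,"gripper":0.35}

```text
t: 19.0
eef_pos: [556.9, -9.0, 25.5]
tcp_rot: [-1.571, 0.0, 0.075]
ft_force: [0.2, -5.4, 1.1]
opening: 0.346
```

Emit:
jog_arm:
  series:
    - {"dx":-0.0001,"dy":0.001,"dz":0,"rx":0,"ry":0,"rz":0,"gripper":0.35}
    - {"dx":-0.0001,"dy":0.001,"dz":0,"rx":0,"ry":0,"rz":0,"gripper":0.35}

```text
t: 19.2
eef_pos: [556.7, -7.0, 25.5]
tcp_rot: [-1.571, 0.0, 0.075]
ft_force: [-0.6, -4.3, 2.8]
opening: 0.349
```

Emit:
jog_arm:
  series:
    - {"dx":-0.0001,"dy":0.001,"dz":0,"rx":0,"ry":0,"rz":0,"gripper":0.35}

```text
t: 19.3
eef_pos: [556.6, -6.0, 25.5]
tcp_rot: [-1.571, 0.0, 0.075]
ft_force: [-1.0, -5.7, 2.6]
opening: 0.349
```

Emit:
jog_arm:
  series:
    - {"dx":-0.0001,"dy":0.001,"dz":0,"rx":0,"ry":0,"rz":0,"gripper":0.35}

```text
t: 19.4
eef_pos: [556.5, -5.0, 25.5]
tcp_rot: [-1.571, 0.0, 0.075]
ft_force: [0.1, -4.4, 2.6]
opening: 0.347
```

Emit:
jog_arm:
  series:
    - {"dx":-0.0001,"dy":0.001,"dz":0,"rx":0,"ry":0,"rz":0,"gripper":0.35}

```text
t: 19.5
eef_pos: [556.4, -4.0, 25.5]
tcp_rot: [-1.571, 0.0, 0.075]
ft_force: [1.5, -4.4, 2.6]
opening: 0.348
```

Emit:
jog_arm:
  series:
    - {"dx":-0.0001,"dy":0.001,"dz":0,"rx":0,"ry":0,"rz":0,"gripper":0.35}

```text
t: 19.6
eef_pos: [556.3, -3.0, 25.5]
tcp_rot: [-1.571, 0.0, 0.075]
ft_force: [0.6, -4.8, 2.1]
opening: 0.351
```

Emit:
jog_arm:
  series:
    - {"dx":0,"dy":0.001,"dz":0,"rx":0,"ry":0,"rz":0,"gripper":0.35}

```text
t: 19.7
eef_pos: [556.2, -2.0, 25.5]
tcp_rot: [-1.571, 0.0, 0.075]
ft_force: [0.4, -5.3, 2.5]
opening: 0.348
```

```bash
python3 - <<'E'
from h import *
s=rep()
im=env.read_camera("scene")[:,:,::-1];crop(im,250,160,330,230,9,"pics/s17c.png")
E
```

```text
19.7 [556.22  -1.99  25.55] [-89.99   0.01   4.32] F [ 0.41 -5.26  2.51] M [-1.   -0.   -0.02] 0.34829515404948086
grasp pt [556.23  -1.99  33.55] dock [-0.35 25.91] tcp dock [-0.35 25.91]
F dock y -5.276045742885671
```

View pics/s17c.png

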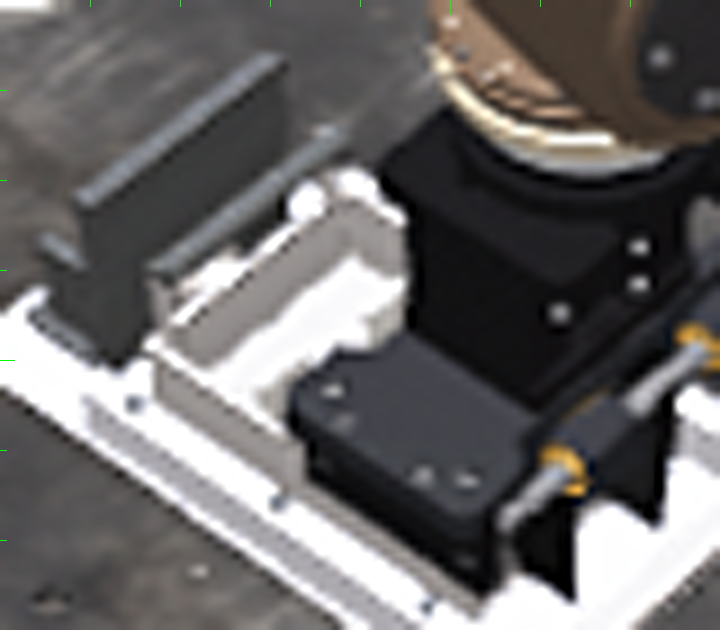

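Emit:
jog_arm:
  series:
    - {"dx":-0.0001,"dy":0.001,"dz":0,"rx":0,"ry":0,"rz":0,"gripper":0.35}

```text
t: 19.85
eef_pos: [556.2, -1.0, 25.5]
tcp_rot: [-1.571, 0.0, 0.075]
ft_force: [0.0, -5.6, 2.8]
opening: 0.351
```

Emit:
jog_arm:
  series:
    - {"dx":0,"dy":0.001,"dz":0,"rx":0,"ry":0,"rz":0,"gripper":0.35}

```text
t: 19.95
eef_pos: [556.2, -0.0, 25.5]
tcp_rot: [-1.571, 0.0, 0.075]
ft_force: [0.2, -6.0, 2.1]
opening: 0.347
```

Emit:
jog_arm:
  series:
    - {"dx":-0.0001,"dy":0.001,"dz":0,"rx":0,"ry":0,"rz":0,"gripper":0.35}

```text
t: 20.05
eef_pos: [556.1, 0.9, 25.5]
tcp_rot: [-1.571, 0.0, 0.076]
ft_force: [-0.5, -12.5, 2.4]
opening: 0.35
```

The plunger has been met: the force jumped from 5-6 N to 12.5 N, which is 5 N of sliding plus about 7.5 N. Four more millimetres, one at a time.

Emit:
jog_arm:
  series:
    - {"dx":-0.0001,"dy":0.001,"dz":0,"rx":0,"ry":0,"rz":0,"gripper":0.35}

```text
t: 20.15
eef_pos: [556.1, 1.5, 25.6]
tcp_rot: [-1.571, -0.0, 0.076]
ft_force: [1.0, -12.6, 2.2]
opening: 0.348
```

Emit:
jog_arm:
  series:
    - {"dx":-0.0001,"dy":0.001,"dz":0,"rx":0,"ry":0,"rz":0,"gripper":0.35}

```text
t: 20.25
eef_pos: [556.1, 2.3, 25.6]
tcp_rot: [-1.571, -0.0, 0.076]
ft_force: [0.4, -13.6, 2.0]
opening: 0.346
```

Emit:
jog_arm:
  series:
    - {"dx":0,"dy":0.001,"dz":0,"rx":0,"ry":0,"rz":0,"gripper":0.35}

```text
t: 20.35
eef_pos: [556.0, 3.2, 25.5]
tcp_rot: [-1.572, -0.0, 0.076]
ft_force: [0.2, -14.5, 1.3]
opening: 0.349
```

Emit:
jog_arm:
  series:
    - {"dx":-0.0001,"dy":0.001,"dz":0,"rx":0,"ry":0,"rz":0,"gripper":0.35}

```text
t: 20.45
eef_pos: [556.0, 4.0, 25.6]
tcp_rot: [-1.572, -0.0, 0.076]
ft_force: [-0.2, -14.8, 1.8]
opening: 0.348
```

Emit:
jog_arm:
  series:
    - {"dx":0,"dy":0,"dz":0,"rx":0,"ry":0,"rz":0,"gripper":0.35}
    - {"dx":0,"dy":0,"dz":0,"rx":0,"ry":0,"rz":0,"gripper":0.35}

```text
t: 20.65
eef_pos: [556.0, 4.1, 25.6]
tcp_rot: [-1.571, -0.0, 0.076]
ft_force: [0.6, -12.4, 1.5]
opening: 0.349
```

Emit:
jog_arm:
  series:
    - {"dx":-0.0001,"dy":0.0008,"dz":0,"rx":0,"ry":0,"rz":0,"gripper":0.35}
    - {"dx":0,"dy":0.0007,"dz":0,"rx":0,"ry":0,"rz":0,"gripper":0.35}

```text
t: 20.85
eef_pos: [555.9, 5.4, 25.6]
tcp_rot: [-1.572, -0.0, 0.076]
ft_force: [0.7, -17.2, 1.2]
opening: 0.354
```

Emit:
jog_arm:
  series:
    - {"dx":0,"dy":0,"dz":0,"rx":0,"ry":0,"rz":0,"gripper":0.35}
    - {"dx":0,"dy":0,"dz":0,"rx":0,"ry":0,"rz":0,"gripper":0.35}

```text
t: 21.05
eef_pos: [555.9, 5.4, 25.5]
tcp_rot: [-1.572, -0.0, 0.076]
ft_force: [0.7, -14.4, 3.0]
opening: 0.345
```

The peak of 17.2 N (about 5 N sliding plus 12 N) and about 5 mm of travel since contact both say half-way in. Now I'll back off and rise.

Emit:
jog_arm:
  series:
    - {"dx":0.0001,"dy":-0.002,"dz":0,"rx":0,"ry":0,"rz":0,"gripper":0.35}
    - {"dx":0.0003,"dy":-0.004,"dz":0,"rx":0,"ry":0,"rz":0,"gripper":0.35}
    - {"dx":0.0007,"dy":-0.01,"dz":0,"rx":0,"ry":0,"rz":0,"gripper":0.35}
    - {"dx":0.0015,"dy":-0.02,"dz":0,"rx":0,"ry":0,"rz":0,"gripper":0.35}
    - {"dx":0.0015,"dy":-0.02,"dz":0,"rx":0,"ry":0,"rz":0,"gripper":0.35}
    - {"dx":0,"dy":0,"dz":0.03,"rx":0,"ry":0,"rz":0,"gripper":0.35}
    - {"dx":0,"dy":0,"dz":0.04,"rx":0,"ry":0,"rz":0,"gripper":0.35}
    - {"dx":0,"dy":0,"dz":0.04,"rx":0,"ry":0,"rz":0,"gripper":0.35}
    - {"dx":0,"dy":0,"dz":0.04,"rx":0,"ry":0,"rz":0,"gripper":0.35}
    - {"dx":0,"dy":0,"dz":0.03,"rx":0,"ry":0,"rz":0,"gripper":0.35}
    - {"dx":0,"dy":0,"dz":0,"rx":0,"ry":0,"rz":0,"gripper":0.35}

```text
t: 22.15
eef_pos: [561.0, -50.0, 209.4]
tcp_rot: [-1.572, -0.006, 0.075]
ft_force: [0.3, -0.4, 0.1]
opening: 0.352
```

```bash
python3 - <<'E'
from h import *
s=rep()
np.save("s18.npy",np.r_[s["eef_pos"],s["tcp_rot"]])
im=env.read_camera("scene")[:,:,::-1];crop(im,220,130,370,250,5,"pics/s18c.png")
im=env.read_camera("wrist")[:,:,::-1];cv2.imwrite("pics/w18.png",im)
im=env.read_camera("top")[:,:,::-1];crop(im,220,140,410,245,4,"pics/t18c.png")
E
```

```text
22.15 [560.95 -49.98 209.43] [-90.07  -0.34   4.32] F [ 0.29 -0.35  0.1 ] M [-0.11  0.05  0.03] 0.35211603998926355
grasp pt [560.9  -49.97 217.43] dock [  0.75 -22.29] tcp dock [  0.8 -22.3]
F dock y -0.3721675656163474
```

View pics/s18c.png

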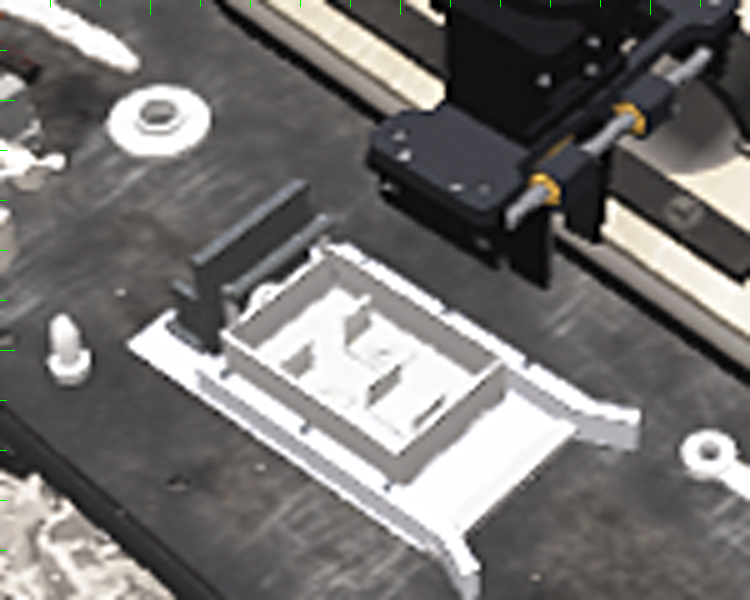

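View pics/w18.png

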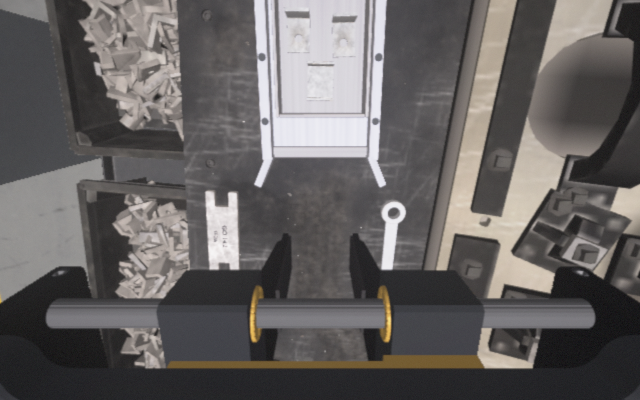

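View pics/t18c.png

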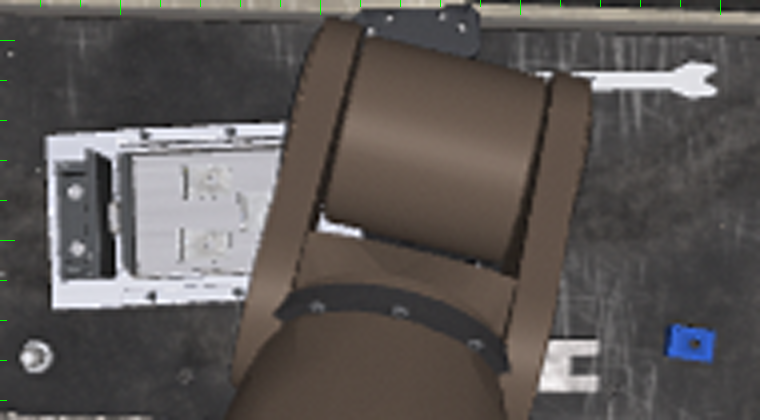

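```bash
python3 - <<'E'
from h import *
a=np.load("s18.npy");s=dict(eef_pos=a[:3],tcp_rot=a[3:])
r=ray("wrist",[(277,115),(365,115)],40,s);d=dockf(r);print("rear rim dock",d,"yaw err rad",(d[1]-d[0])[1]/90)
s=env.state();print(s["qvel"],s["t"])
print(env.job_done())
E
```

```text
rear rim dock [[-40.56  46.12]
 [ 45.09  46.08]] yaw err rad -0.000547205011273159
[ 0.    0.02  0.01 -0.    0.    0.  ] 22.3
the job is handed in; nothing more can be done
None
```

The tray is docked and the job is handed in at 22.3 s; no verdict was reported. I tipped its front about 8° by the bar handle with the rear left on the table and brought it 39 mm past the lip. I then let go and pushed from behind with the jaws across until it pressed the plunger.

**Plunger:** By feel it is about 5 mm in. The push force rose from 5 N of sliding to 12.5 N at contact and peaked at 17.2 N, and the fingers travelled about 5 mm after contact. I had no direct reading of the plunger.

**Last checks:**
- **Position:** the tray looks flat on the deck with its rear edge about 34 mm behind the lip. The camera put it at 46 mm into the dock and the finger position at about 43 mm, so those two disagree by 3 mm.
- **Alignment:** it is within about 0.001 rad of the dock's direction.
- **Contents and contact:** all three brackets are inside and the gripper touches nothing. I saw none of the things lying around shifted, though the last pictures did not show all of them.

**What went less smoothly:**
- The first two move calls were refused for missing fields, so nothing moved.
- At the start of the lift the force was more than half the tray's weight, so the grip may have raised the rear slightly until I turned the wrist along with it.
- While I was pushing over the lip, finger friction briefly held the rear down, up to 12.7 N and an estimated 10–11° of tilt. Raising the fingers freed it.

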